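# Load the soaking jar and set the soak timer

## Robot

A 6-joint arm with a two-finger parallel gripper is mounted at the origin on the work surface. World frame = base frame: x ahead of the robot, y to its left, z up, the work surface at z = 0. Lengths are in m, angles in rad, forces in N, time in s.
With the tool pointing down it reaches from about 0.35 to 0.975 m from the base axis. Payload 4.9 kg.
Tool frame: the origin (TCP) lies at the very end of the fingers, on their centre line; the grasp point (between the pads) lies 19 mm behind it; z points along the fingers, y is the line along which they close (so a half turn about z gives the same grasp; the last joint's range is limited). The gripper opens to 85 mm and grips with 20 to 120 N. Pads are 22 mm wide; open, the fingers measure 114 mm over their backs; the gripper's body (76 mm by 85 mm) begins 54 mm behind the grasp point. The pads swing forward as they close: fully open they stand 13 mm farther back than shut.
Start: joints at [-1.413, 0.053, 1.613, -0, 1.476, -0.119], TCP at [0.171, -0.601, 0.231] pointing down, gripper open.
Joint ranges: [-3.01, 3.01], [-1.01, 2.22], [0.06, 2.58], [-1.02, 4.17], [0.09, 2.62], [-3.14, 3.14]. Speed limits (rad/s): [2.57, 2.57, 3.14, 3.14, 3.14, 3.14].

## Interface

Orientations are given as a 3x3 rotation matrix whose columns are the frame's x, y, z axes.
In Python, from station import ctrl gives the robot as it stands.
- The arm moves only by the tool apply_moves, never from a script. Its argument "steps" is a list of rows, each a list of 4 numbers: the shift along the tool's x, y, z in mm, then the turn about the tool's z in degrees. A call has 1 to 20 rows; each row is the pose to reach, as a shift and turn from the pose commanded when the call began, along the tool's axes at that moment; what a row does not reach only later rows make up. A row lasts 1/12 s, in which the tool goes at most 41.7 mm and 7.16 degrees, less where a joint would pass 70% of its speed; a pose out of reach is approached as far as the arm can. A call with a gripper value outside its range is refused whole. "grip" is the closure, from 0 (fully open) to 1 (shut), set as the call begins (left out, the last holds). The fingers move at their own pace and stop on an object; "grip_force" is the grip in N (left out, the last holds). Time passes only in rows, so rows that repeat a pose let the fingers close. It gives the time, the measured TCP pose, the force, the opening and the grip force at its end, in the units of the state.
- ctrl.read_state(): the state, without advancing time (a new reading comes with each control period).
- ctrl.camera(name): name is "scene" or "top" or "wrist"; returns a dict with "img" (384x512x3 uint8, blue, green, red), "vfov" (degrees; the focal length in pixels is half the picture's height over the tangent of half this angle, whatever the lens; pixels are square), "cx", "cy" (the principal point, pixels), "xyz" and "attitude" of the camera in the world. Camera axes: x right, y down, z forward; pixel columns grow to the right and rows downward; lengths in m; the calibration is good to about 2 mm. A picture is of the moment at which its call begins. There is no depth.
- ctrl.hand_in(): hands the job in; it is judged then, once.
The state is a dict: "clock": time; "q": joint angles; "qd": joint speeds; "joint_torque": joint torques, N m; "tcp_pos": TCP position; "tool_rot": TCP orientation; "ft_force": force on the tool from outside, world axes, zero at the start; "moment": the same for the moment, N m; "width": opening from 0.0 (shut) to 1.0 (fully open); "grip_force": force on a finger pad.
Only numpy, scipy, OpenCV 4.12 (cv2) and the standard library are available. Lean on these libraries where they do the work, as an engineer would, in place of code of your own. Each camera call takes 0.05 s, during which the arm holds its last target. There are 200 camera calls.

## Task

Get the greasy steel salt shakers ready to soak: unscrew the big jar's lid (several turns, until its thread lets go), lift it off and lay it knob up on the round rubber trivet, fully on it. Then put every shaker that is there into the jar, and last of all turn the timer's dial so that its pointer stands at the steel index tab. Leave the mug, soap box, wooden spoon, bottle, scrubbing brush and bowl where they are.

Things in the scene. Friction and masses are not known exactly. Their poses are not given: they have to be found in the camera images.
- lid_grip (a point): Middle of the round wooden knob (44 mm across, 32 mm tall) on the jar's aluminium twist lid (140 mm across, skirted, 0.25 kg): on the axis, 57 mm above the skirt's lower edge, 16 mm above the lid's flat top. z up, x to a thin strip on its top. Right-hand thread: anticlockwise from above it rises 14 mm a turn (1 mm play), free after 1.75 to 1.95 turns, 26 mm up; stays if let go part-way.
- jar_mouth (a point): Centre of the mouth, level with the rim, of the straight-sided glass jar: 120 mm outside diameter, 110 mm tall, wall 4 mm, mouth 112 mm wide, inside floor 8 mm above the ledge. It is held fast in a steel collar 152 mm across and cannot move or turn. Thread ridges stand out 5 mm round its top 37 mm. The closed lid rests on the rim. z is up.
- trivet_top (a point): A round black rubber trivet, 170 mm across, 8 mm thick, stuck to the ledge. This point is the centre of its top face.
- shaker1_center (a point): A steel salt shaker: upright cylinder 28 mm across and 64 mm tall, about 0.09 kg. This point is its centre, half-way up; z is its axis. It may be absent (then None).
- shaker2_center (a point): A steel salt shaker: upright cylinder 28 mm across and 64 mm tall, about 0.09 kg. This point is its centre, half-way up; z is its axis. It may be absent (then None).
- shaker3_center (a point): A steel salt shaker: upright cylinder 28 mm across and 64 mm tall, about 0.09 kg. This point is its centre, half-way up; z is its axis. It may be absent (then None).
- shaker4_center (a point): A steel salt shaker: upright cylinder 28 mm across and 64 mm tall, about 0.09 kg. This point is its centre, half-way up; z is its axis. It may be absent (then None).
- dial_grip (a point): The dial on the white kitchen timer, a fixed box 90 by 90 by 40 mm tall. On it a disc 60 mm across, 8 mm thick, with an upright grip bar across it, 50 mm long, 12 mm wide, 22 mm tall. This point is on the dial's axis half-way up the bar, 59 mm above the ledge; x lies along the bar towards the pointer end, z is up.
- dial (a joint): Angle of the timer's dial, rad; it grows as the dial turns clockwise seen from above. Stops at 0 and 4.5. It has light friction (0.05 N m) and stays where it is left. At the start it stands 0.1 to 0.7, and it must turn clockwise by 0.6 to 2.6 rad to the tab.
- dial_tip (a point): The pointer of the dial: a point 36 mm from its axis, at the end of the bar that has a nose and a black line on it.
- mark_tip (a point): The index tab, the one upright steel tab (8 x 6 mm, 12 mm tall) on the thin steel ring round the dial. This point is 36 mm from the dial's axis in the tab's direction, at the height of the pointer's point: when the pointer stands at the tab, the two points meet.
- mug: Steel mug, 80 mm across, 85 mm tall, handle on its +y side; origin at the centre of its underside. To be left alone.
- soap_box_center (a point): Plastic soap box with a wire spring clip, 110 x 70 x 35 mm, centre. To be left alone.
- spoon: Wooden spoon, 200 mm long, lying along its x axis, handle to -x. To be left alone.
- dish_bottle: Bottle of 60 mm diameter, 160 mm tall; origin at the centre of its underside. To be left alone.
- scrub_brush: Scrubbing brush, 45 x 120 x 34 mm (long along its y); origin at the centre of its underside. To be left alone.
- bowl: White bowl, 110 mm across, 45 mm tall; origin at the centre of its underside. To be left alone.
Not all that is in view belongs to the job. Leave any blue, orange or yellow look-alike of the part that bears shaker3_center alone.

How it is judged:
On the way, in this order (a step that is already met when the one before it is completed fails the run):
1. the lid, unscrewed and lifted off, lies knob up on the trivet and is let go (horizontal distance between lid_grip and trivet_top below 0.025 m and height (world z) of lid_grip below 0.07 m and angle between lid_grip's own z axis and vertical below 0.1 rad and contact force between the fingers and lid below 0.5 N and linear speed of lid below 0.02 m/s), for 0.3 s.
2. every shaker is in the jar (horizontal distance between each of shaker1_center, shaker2_center, shaker3_center, shaker4_center and jar_mouth below 0.056 m and height (world z) of each of shaker1_center, shaker2_center, shaker3_center, shaker4_center below 0.1 m and contact force between the fingers and shaker1 below 0.5 N and contact force between the fingers and shaker2 below 0.5 N and contact force between the fingers and shaker3 below 0.5 N and contact force between the fingers and shaker4 below 0.5 N), for 0.3 s.
3. then the dial's pointer is turned to the index tab (horizontal distance between dial_tip and mark_tip below 0.005 m), for 0.3 s.
At the end, for the whole second after the job is handed in: The lid lies level, knob up, on the trivet (centres within 25 mm); every shaker present is in the jar, its centre at least 10 mm below the rim; the dial's pointer is within 5 mm (8 degrees) of the index tab; all is released and at rest (horizontal distance between lid_grip and trivet_top below 0.025 m and height (world z) of lid_grip below 0.07 m and angle between lid_grip's own z axis and vertical below 0.1 rad and horizontal distance between each of shaker1_center, shaker2_center, shaker3_center, shaker4_center and jar_mouth below 0.056 m and height (world z) of each of shaker1_center, shaker2_center, shaker3_center, shaker4_center below 0.1 m and horizontal distance between dial_tip and mark_tip below 0.005 m and linear speed of lid below 0.02 m/s and linear speed of each of shaker1, shaker2, shaker3, shaker4 below 0.03 m/s); the robot touches nothing.
It fails at once if the mug, soap box, spoon, bottle, brush or bowl is shifted by more than 30 mm or knocked over (distance of any of mug, soap_box_center, spoon, dish_bottle, scrub_brush, bowl from where it was at the start of the episode above 0.03 m).
Of shaker1, shaker2, shaker3, shaker4 only 2 to 4 are there at a start; the rules pass over those that are not, and their reading is None.
At some moment in a run one of shaker1, shaker2, shaker3, shaker4 may be knocked a few centimetres aside while the robot is not near it.
It also fails if it takes over 210 s, if anything falls off the work surface, if the arm or the gripper's body presses on something with over 40 N, if the wrist force passes 120 N, or if a joint passes its speed limit or range.

## Working session

There is one attempt and no reset: what is moved stays moved. The work goes in short steps, Python scripts to look and compute and a tool call to move; the robot and the scene stay as the last step left them, time stands still between calls to the robot, and variables do not carry over. Pictures are saved under pics/ and viewed, at most 14 in all, crops included, and the job is handed in when it is done.

Besides the shell and the picture viewer there is one more tool, called in YAML: its name, and indented under it one key for each argument. apply_moves: Moves the arm, as the interface text tells. Its arguments: {"type":"object","properties":{"steps":{"type":"array"},"grip":{"type":"number"},"grip_force":{"type":"number"}},"required":["steps"]}

```bash
ls; mkdir -p pics
cat > h.py <<'E'
import numpy as np, cv2
from station import ctrl
def cam(n, save=None):
    c=ctrl.camera(n); c['R']=np.array(c['attitude']); c['t']=np.array(c['xyz'])
    c['f']=c['img'].shape[0]/2/np.tan(np.radians(c['vfov'])/2)
    if save: cv2.imwrite('pics/'+save+'.png',c['img'])
    return c
def ray(c,u,v):
    d=c['R']@np.array([(u-c['cx'])/c['f'],(v-c['cy'])/c['f'],1]); return d
def plane(c,u,v,z):
    d=ray(c,u,v); return c['t']+d*(z-c['t'][2])/d[2]
def proj(c,p):
    q=c['R'].T@(np.array(p)-c['t']); return q[:2]/q[2]*c['f']+[c['cx'],c['cy']]
def tri(L):
    A=np.zeros((3,3));b=np.zeros(3)
    for c,u,v in L:
        d=ray(c,u,v);d/=np.linalg.norm(d);P=np.eye(3)-np.outer(d,d);A+=P;b+=P@c['t']
    return np.linalg.solve(A,b)
def rows(p):
    "shift in tool axes (mm) from the present TCP to world p"
    s=ctrl.read_state(); return np.array(s['tool_rot']).T@(np.array(p)-s['tcp_pos'])*1000
E
python3 - <<'E'
from h import *
import pickle
s=ctrl.read_state();print(s)
D={}
for n in ['scene','top','wrist']:
    c=cam(n,n+'0');D[n]=c;print(n,c['vfov'],c['cx'],c['cy'],c['t'],c['R'].round(3).tolist())
pickle.dump(D,open('D0.pkl','wb'))
E
```

```text
pics
{'clock': 0.0, 'q': array([-1.41300015e+00,  5.33632599e-02,  1.61430591e+00, -1.67642764e-06,
        1.47603486e+00, -1.19006245e-01]), 'qd': array([-0.00098039, -0.001135  , -0.00042235,  0.00280497, -0.00031382,
        0.0006109 ]), 'joint_torque': array([-3.07502805e-04, -3.93684018e+01, -3.70172989e+01, -2.03419104e-04,
        7.01311394e-03,  1.14133258e-05]), 'tcp_pos': array([ 0.17069597, -0.60057543,  0.23005196]), 'tool_rot': array([[ 9.61934190e-01,  2.73280996e-01, -3.33432859e-04],
       [ 2.73281086e-01, -9.61931963e-01,  2.08487275e-03],
       [ 2.49016377e-04, -2.09663127e-03, -9.99997771e-01]]), 'ft_force': array([ 0.88458663, -0.82644982,  0.22087536]), 'moment': array([ 0.00402697,  0.00584599, -0.00156223]), 'grip_force': 0.0, 'width': 0.9999191719775412}
scene 57.52660763086823 251.6968046765189 194.33358291174423 [ 1.18488813 -0.42334835  0.61552496] [[0.567, 0.482, -0.668], [0.823, -0.346, 0.45], [-0.014, -0.805, -0.593]]
top 45.31675127707666 252.78143241882773 198.54294580092923 [ 0.406514   -0.03920525  1.52676514] [[0.002, -0.994, 0.112], [-1.0, -0.001, 0.016], [-0.016, -0.112, -0.994]]
wrist 60.481759607573295 247.27346735233394 191.2217850717365 [ 0.24690451 -0.57959034  0.37295567] [[0.272, -0.915, -0.298], [-0.962, -0.26, -0.082], [-0.002, 0.309, -0.951]]
```

Run:
```python
import cv2
a=cv2.imread('pics/top0.png');cv2.imwrite('pics/top0b.png',cv2.resize(a,(800,600),interpolation=cv2.INTER_CUBIC))
a=cv2.imread('pics/scene0.png');cv2.imwrite('pics/scene0b.png',cv2.resize(a,(800,600),interpolation=cv2.INTER_CUBIC))
```

```text
(no output)
```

View pics/top0b.png

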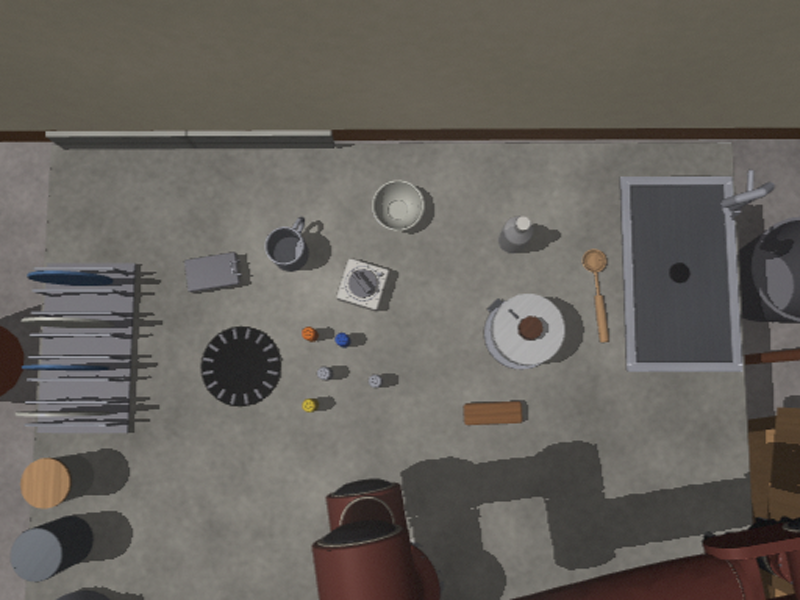

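View pics/scene0b.png

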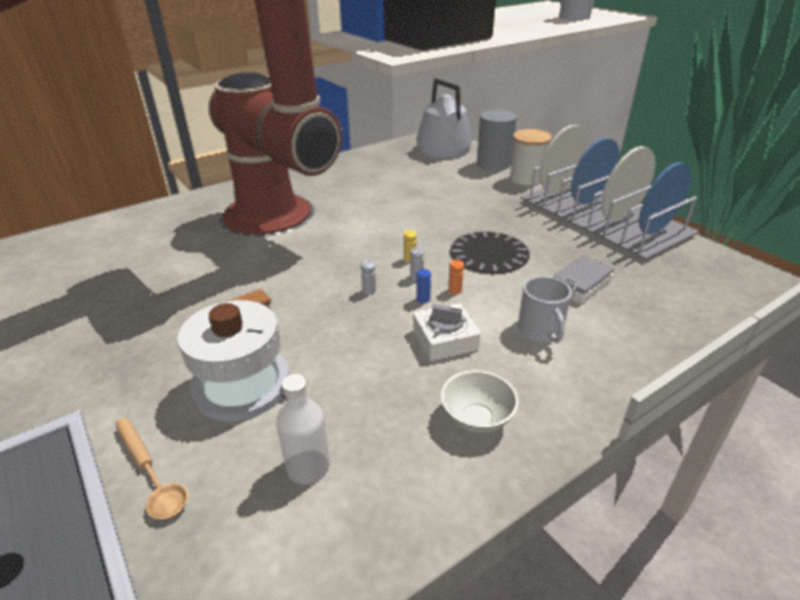

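Top view (800-px picture): the lid's brown knob is at (530,328), the trivet at (241,366) and the timer at (364,284). In the scene view the same things are at (226,320), (490,252) and (446,330).

Candidates, top view px:
- **Lid:** the only lid is the white disc with the brown knob at (530,328). The bowl (398,206) and mug (287,249) are not lids.
- **Shakers:** grey (324,373) and grey (376,381) are the steel ones. Blue (343,340), orange (309,334) and yellow (309,405) are look-alikes and stay put.

Next come a close crop to check this choice and the first measurements.

Run:
```python
from h import *
import pickle
D=pickle.load(open('D0.pkl','rb'));T,S=D['top'],D['scene']
def blobs(c,mask,lo=20,name=''):
    n,l,st,ce=cv2.connectedComponentsWithStats(mask.astype(np.uint8))
    for i in range(1,n):
        if st[i,4]>=lo: print(name,st[i].tolist(),ce[i].round(1).tolist())
for n,c,roi in (('top',T,(180,150,370,280)),('scene',S,(90,140,380,300))):
    x0,y0,x1,y1=roi; m=np.zeros(c['img'].shape[:2],bool); m[y0:y1,x0:x1]=1
    h=cv2.cvtColor(c['img'],cv2.COLOR_BGR2HSV); H,Sa,V=h[...,0],h[...,1],h[...,2]
    blobs(c,m&((H<12)|(H>170))&(Sa>120)&(V<130),20,n+' brown')
    blobs(c,m&(V>165)&(Sa<40),30,n+' white')
    blobs(c,m&(H>100)&(H<130)&(Sa>20)&(Sa<70)&(V>60),20,n+' grey')
t=T['img']; g=cv2.cvtColor(t,cv2.COLOR_BGR2GRAY)
n,l,st,ce=cv2.connectedComponentsWithStats((g[200:270,120:190]<50).astype(np.uint8));print(st[1:6],ce[1:6]+[120,200])
a=cv2.resize(t[160:270,185:275],None,fx=5,fy=5,interpolation=cv2.INTER_CUBIC)
b=cv2.resize(t[180:240,300:370],None,fx=4.5,fy=4.5,interpolation=cv2.INTER_CUBIC)
e=cv2.resize(S['img'][145:235,220:310],None,fx=3.4,fy=3.1,interpolation=cv2.INTER_CUBIC)
o=np.zeros((560,790,3),np.uint8);o[:550,:450]=a;o[:270,455:770]=b;o[275:275+279,455:455+306]=e
cv2.imwrite('pics/crop1.png',o)
```

```text
top white [216, 166, 32, 32, 313] [229.6, 181.7]
top white [317, 188, 44, 45, 1168] [337.6, 211.2]
scene brown [135, 195, 18, 19, 174] [143.1, 201.6]
scene white [90, 140, 49, 47, 1355] [106.8, 163.9]
scene white [90, 140, 290, 160, 30059] [245.1, 227.5]
[[   9    9   51   51 1659]] [[154.04038577 234.16335142]]
```

View pics/crop1.png

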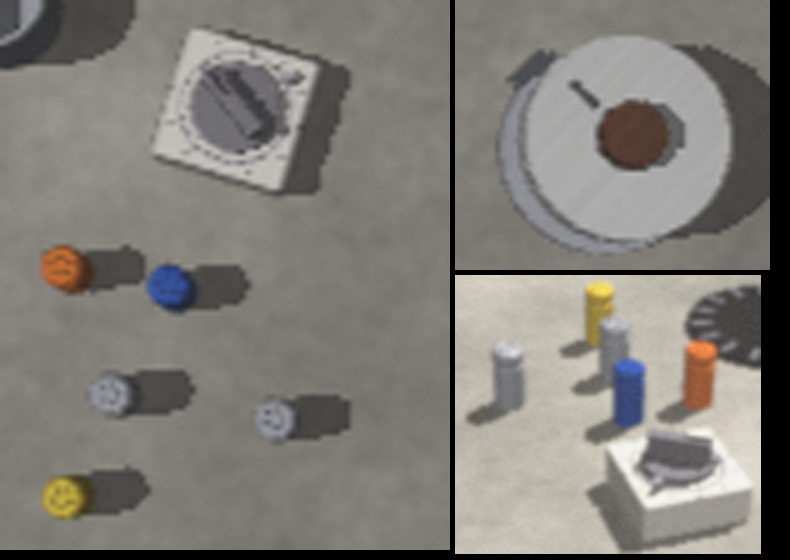

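The crop confirms two steel shakers, at native top px (207,239) and (240,244), the three coloured look-alikes, and the brown knob at (339.6,210) on the lid. The dial's nose and tab need a closer wrist view later.

Run:
```python
from h import *
import pickle
D=pickle.load(open('D0.pkl','rb'));T,S=D['top'],D['scene']
print('knobtop',tri([(T,339.6,210),(S,226/1.5625,312/1.5625)]))
print('A top',tri([(T,207,238.8),(S,266.5,161.5)]),plane(T,207,238.8,.064))
print('B top',tri([(T,240,243.8),(S,235.6,169.2)]),plane(T,240,243.8,.064))
print('trivet',tri([(T,154.04,234.16),(S,490/1.5625,252/1.5625)]),plane(T,154.04,234.16,.008))
print('lid disc',plane(T,338.4,210.9,.115))
k=plane(T,339.6,210,.147);print('knob@.147',k)
W=D['wrist'];s=ctrl.read_state()
print('cam in tool',np.array(s['tool_rot']).T@(W['t']-s['tcp_pos']),(np.array(s['tool_rot']).T@W['R']).round(3).tolist())
p=k.copy();p[2]=.30;print(p,rows(p))
```

```text
knobtop [ 0.52911538 -0.2751034   0.14384625]
A top [0.44384438 0.13130899 0.05850047] [0.44301666 0.12960388 0.064     ]
B top [0.42874295 0.02704582 0.06128556] [0.42744896 0.0246903  0.064     ]
trivet [0.46112622 0.31495691 0.00276434] [0.45934375 0.31166482 0.008     ]
lid disc [ 0.52794361 -0.27933046  0.115     ]
knob@.147 [ 0.52790573 -0.27752949  0.147     ]
cam in tool [ 0.07906482  0.00025949 -0.14259196] [[-0.001, -0.951, -0.309], [1.0, -0.001, -0.001], [0.001, -0.309, 0.951]]
[ 0.52790573 -0.27752949  0.3       ] [ 431.91205346 -213.38198669  -69.23583846]
```

apply_moves:
  steps:
    - [36, -18, -35]
    - [72, -36, -69]
    - [108, -53, -69]
    - [144, -71, -69]
    - [180, -89, -69]
    - [216, -107, -69]
    - [252, -124, -69]
    - [288, -142, -69]
    - [324, -160, -69]
    - [360, -178, -69]
    - [396, -196, -69]
    - [432, -213, -69]
    - [432, -213, -69]
    - [432, -213, -69]
    - [432, -213, -69]
    - [432, -213, -69]

```text
$.steps[0]: bad value
```

apply_moves:
  steps:
    - [36, -18, -35, 0]
    - [72, -36, -69, 0]
    - [108, -53, -69, 0]
    - [144, -71, -69, 0]
    - [180, -89, -69, 0]
    - [216, -107, -69, 0]
    - [252, -124, -69, 0]
    - [288, -142, -69, 0]
    - [324, -160, -69, 0]
    - [360, -178, -69, 0]
    - [396, -196, -69, 0]
    - [432, -213, -69, 0]
    - [432, -213, -69, 0]
    - [432, -213, -69, 0]
    - [432, -213, -69, 0]
    - [432, -213, -69, 0]

```text
clock: 1.48
tcp_pos: [0.5274, -0.279, 0.3001]
tool_rot: [[0.962, 0.272, -0.001], [0.272, -0.962, -0.0], [-0.001, -0.0, -1.0]]
ft_force: [-0.3, 1.1, 0.4]
width: 1.001
grip_force: 0.0
```

Run:
```python
from h import *
import pickle
s=ctrl.read_state();print(s['clock'],s['q'].round(3),s['tcp_pos'],s['width'])
W=cam('wrist','w1');W['s']=s;pickle.dump(W,open('w1.pkl','wb'))
```

```text
1.4833 [-0.611 -0.045  1.598 -0.     1.59   0.684] [ 0.52738134 -0.27904907  0.30005931] 1.0008926982081512
```

View pics/w1.png

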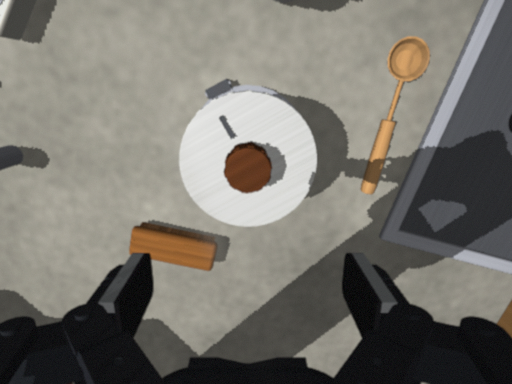

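Wrist view: knob top at about (248,168), lid disc centred near (248,158), with the brush lower left and the spoon to the right.

Run:
```python
from h import *
import pickle
W=pickle.load(open('w1.pkl','rb'));D=pickle.load(open('D0.pkl','rb'));T,S=D['top'],D['scene']
def ell(m,box):
    x0,y0,x1,y1=box;mm=np.zeros(m.shape,np.uint8);mm[y0:y1,x0:x1]=m[y0:y1,x0:x1]
    cs=max(cv2.findContours(mm,cv2.RETR_EXTERNAL,cv2.CHAIN_APPROX_NONE)[0],key=cv2.contourArea)
    return cv2.fitEllipse(cv2.convexHull(cs))
P={}
for n,c,lb,kb in (('w',W,(170,80,330,235),(215,135,285,200)),('t',T,(310,180,370,240),(325,195,352,222))):
    im=c['img'].astype(int);h=cv2.cvtColor(c['img'],cv2.COLOR_BGR2HSV)
    lid=(im.min(2)>(175 if n=='w' else 150))&(h[...,1]<30)
    kn=(im[...,2]-im[...,0]>25)
    P[n]=(ell(lid,lb),ell(kn,kb));print(n,P[n])
for i,nm in ((0,'lid'),(1,'knob')):
    p=tri([(W,*P['w'][i][0]),(T,*P['t'][i][0])]);print(nm,p, proj(W,p)-P['w'][i][0])
for z in (.112,.116,.12):
    print('lid W',plane(W,*P['w'][0][0],z), 'knob', plane(W,*P['w'][1][0],z+.032))
    print('lid T',plane(T,*P['t'][0][0],z), 'knob', plane(T,*P['t'][1][0],z+.032))
```

```text
w (((246.9711151123047, 156.90200805664062), (136.63800048828125, 139.58656311035156), 173.68206787109375), ((247.28892517089844, 168.12828063964844), (47.070289611816406, 48.46171569824219), 177.3994140625))
t (((337.82220458984375, 210.13832092285156), (44.19401550292969, 45.170833587646484), 133.85719299316406), ((339.3707275390625, 209.2110137939453), (13.14258861541748, 13.691191673278809), 117.8158187866211))
lid [ 0.53216725 -0.27871031  0.09967608] [1.17348699 0.89527656]
knob [ 0.53086897 -0.27810166  0.14027555] [-0.05049287 -0.03433119]
lid W [ 0.53530646 -0.2765521   0.112     ] knob [ 0.53174631 -0.27790588  0.144     ]
lid T [ 0.53055211 -0.27811056  0.112     ] knob [ 0.53055145 -0.27740432  0.144     ]
lid W [ 0.53613308 -0.27632526  0.116     ] knob [ 0.53270914 -0.27763662  0.148     ]
lid T [ 0.53020141 -0.2774351   0.116     ] knob [ 0.53019264 -0.27671527  0.148     ]
lid W [ 0.53695971 -0.27609843  0.12      ] knob [ 0.53367198 -0.27736736  0.152     ]
lid T [ 0.52985072 -0.27675964  0.12      ] knob [ 0.52983383 -0.27602622  0.152     ]
```

apply_moves:
  steps:
    - [4, 0, 0, 7]
    - [4, 0, 0, 14]
    - [4, 0, 0, 21]
    - [4, 0, 0, 28]
    - [4, 0, 0, 35]
    - [4, 0, 0, 42]
    - [4, 0, 0, 49]
    - [4, 0, 0, 56]
    - [4, 0, 0, 63]
    - [4, 0, 0, 70]
    - [4, 0, 0, 77]
    - [4, 0, 0, 84]
    - [4, 0, 0, 91]
    - [4, 0, 0, 98]
    - [4, 0, 0, 105]
    - [4, 0, 0, 112]
    - [4, 0, 0, 119]
    - [4, 0, 0, 126]
    - [4, 0, 0, 132]
    - [4, 0, 0, 132]

```text
clock: 3.2
tcp_pos: [0.531, -0.2784, 0.3004]
tool_rot: [[-0.444, -0.896, -0.0], [-0.896, 0.444, -0.0], [0.0, -0.0, -1.0]]
ft_force: [0.8, -0.2, 0.3]
width: 0.999
grip_force: 0.0
```

Run:
```python
from h import *
import pickle
s=ctrl.read_state();print(s['clock'],s['q'].round(3),s['tcp_pos'],s['tool_rot'].round(3).tolist())
c=cam('wrist','w2');c['s']=s;pickle.dump(c,open('w2.pkl','wb'))
W=pickle.load(open('w1.pkl','rb'))
im=c['img'].astype(int)
kn=(im[...,2]-im[...,0]>25).astype(np.uint8);u,v=proj(c,[.531,-.278,.144]).astype(int);print(u,v)
m=np.zeros_like(kn);m[v-40:v+40,u-40:u+40]=kn[v-40:v+40,u-40:u+40]
cs=max(cv2.findContours(m,cv2.RETR_EXTERNAL,cv2.CHAIN_APPROX_NONE)[0],key=cv2.contourArea)
e=cv2.fitEllipse(cv2.convexHull(cs));print(e)
p=tri([(c,*e[0]),(W,247.29,168.13)]);print('knob',p,proj(c,p)-e[0])
lid=(im.min(2)>170).astype(np.uint8);m[:]=0;m[v-90:v+90,u-90:u+90]=lid[v-90:v+90,u-90:u+90]
cs=max(cv2.findContours(m,cv2.RETR_EXTERNAL,cv2.CHAIN_APPROX_NONE)[0],key=cv2.contourArea)
e=cv2.fitEllipse(cv2.convexHull(cs));print(e)
p2=tri([(c,*e[0]),(W,246.97,156.9)]);print('lid',p2,proj(c,p2)-e[0])
p[2]=.120;print(rows(p))
```

```text
3.2 [-0.607 -0.039  1.591 -0.     1.59   2.995] [ 0.53103153 -0.27842073  0.30036864] [[-0.444, -0.896, -0.0], [-0.896, 0.444, -0.0], [0.0, -0.0, -1.0]]
247 173
((248.07424926757812, 171.21087646484375), (46.218788146972656, 48.64460754394531), 2.772831916809082)
knob [ 0.53022552 -0.27839537  0.13750048] [0.0642888 0.0285632]
((248.35459899902344, 161.4274139404297), (134.17578125, 137.50404357910156), 85.2808609008789)
lid [ 0.53062779 -0.27750397  0.09049766] [-0.29735088 -0.12932784]
[  0.52890946   0.80701451 180.38774231]
```

apply_moves:
  steps:
    - [1, 1, 36, 0]
    - [1, 1, 72, 0]
    - [1, 1, 105, 0]
    - [1, 1, 130, 0]
    - [1, 1, 150, 0]
    - [1, 1, 162, 0]
    - [1, 1, 170, 0]
    - [1, 1, 175, 0]
    - [1, 1, 178, 0]
    - [1, 1, 178, 0]
    - [1, 1, 178, 0]

```text
clock: 4.17
tcp_pos: [0.5313, -0.2781, 0.1237]
tool_rot: [[-0.44, -0.898, 0.002], [-0.898, 0.44, -0.001], [0.0, -0.002, -1.0]]
ft_force: [0.1, -0.4, 0.2]
width: 0.998
grip_force: 0.0
```

apply_moves:
  steps:
    - [0, 0, 0, 0]
    - [0, 0, 0, 0]
    - [0, 0, 0, 0]
    - [0, 0, 0, 0]
    - [0, 0, 0, 0]
    - [0, 0, 0, 0]
    - [0, 0, 0, 0]
    - [0, 0, 0, 0]
    - [0, 0, 0, 0]
    - [0, 0, 0, 0]
    - [0, 0, 0, 0]
    - [0, 0, 0, 0]
  grip: 1
  grip_force: 60

```text
clock: 5.17
tcp_pos: [0.5311, -0.2779, 0.1233]
tool_rot: [[-0.44, -0.898, 0.001], [-0.898, 0.44, -0.001], [0.0, -0.001, -1.0]]
ft_force: [-1.1, 1.2, 4.8]
width: 0.493
grip_force: 61.9
```

Run:
```python
from h import *
s=ctrl.read_state();print(s['clock'],s['tcp_pos'],s['width']*85,s['grip_force'],s['ft_force'],s['moment'])
cam('scene','s1')
c=cv2.imread('pics/s1.png');cv2.imwrite('pics/s1b.png',cv2.resize(c[130:310,60:300],(800,600),interpolation=cv2.INTER_CUBIC))
```

```text
5.1667 [ 0.53110077 -0.27785851  0.12326655] 41.929037213625584 61.92551136016846 [-1.08145442  1.23394776  4.79675887] [ 0.11133768  0.23223952 -0.00118328]
```

View pics/s1b.png

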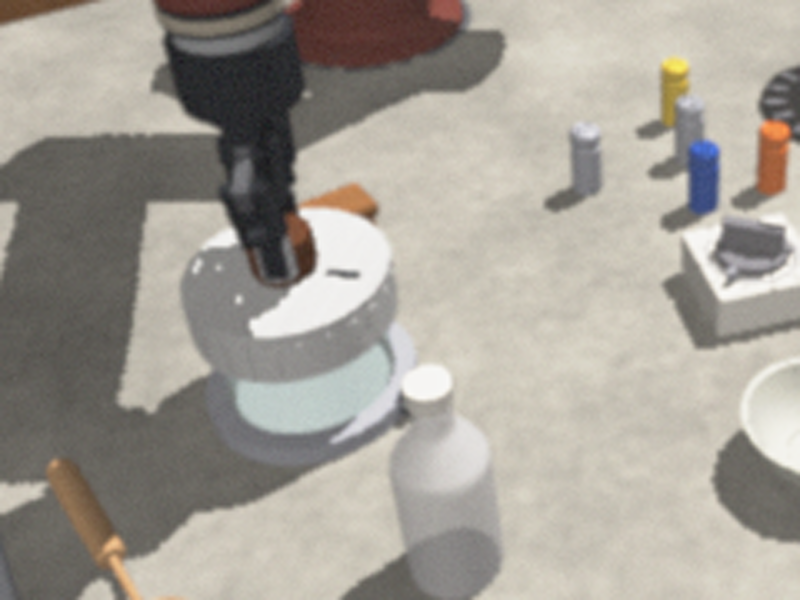

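The fingers hold the knob (42 mm opening, 62 N), just above the lid's top. Next I unscrew it while rising with the thread.

apply_moves:
  steps:
    - [0, 0, -0.3, -7]
    - [0, 0, -0.5, -14]
    - [0, 0, -0.8, -21]
    - [0, 0, -1.1, -28]
    - [0, 0, -1.4, -35]
    - [0, 0, -1.6, -42]
    - [0, 0, -1.9, -49]
    - [0, 0, -2.2, -56]
    - [0, 0, -2.5, -63]
    - [0, 0, -2.7, -70]
    - [0, 0, -3.0, -77]
    - [0, 0, -3.3, -84]
    - [0, 0, -3.5, -91]
    - [0, 0, -3.8, -98]
    - [0, 0, -4.1, -105]
    - [0, 0, -4.4, -112]
    - [0, 0, -4.6, -119]
    - [0, 0, -4.9, -126]
    - [0, 0, -5.2, -133]
    - [0, 0, -5.4, -140]

```text
clock: 6.88
tcp_pos: [0.5302, -0.2785, 0.1281]
tool_rot: [[0.913, 0.409, -0.001], [0.409, -0.913, -0.002], [-0.001, 0.001, -1.0]]
ft_force: [-1.5, -1.8, 5.1]
width: 0.494
grip_force: 61.7
```

```bash
cat > st.py <<'E'
from h import *
s=ctrl.read_state();print(s['clock'],s['tcp_pos'].round(4),'w',round(s['width']*85,1),s['grip_force'],s['ft_force'].round(1),s['moment'].round(2),'q',s['q'].round(2))
E
python3 st.py
python3 - <<'E'
from h import *
cam('top','t2');c=cv2.imread('pics/t2.png');cv2.imwrite('pics/t2b.png',cv2.resize(c[170:260,280:400],(800,600),interpolation=cv2.INTER_CUBIC))
E
```

```text
6.8833 [ 0.5302 -0.2785  0.1281] w 42.0 61.70020580291748 [-1.5 -1.8  5.1] [-0.26  0.37 -0.42] q [-0.61  0.08  1.77 -0.    1.3   0.54]
```

View pics/t2b.png

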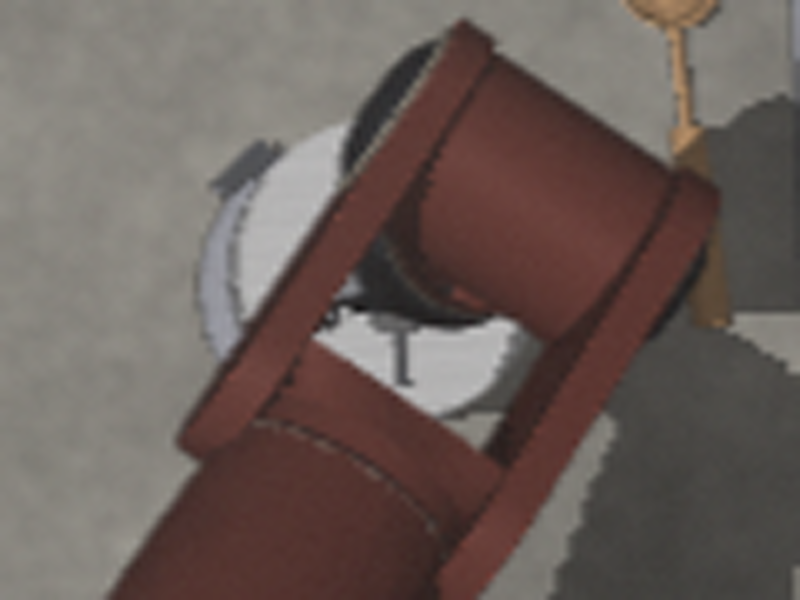

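The lid's dark line has swung from upper left to below the knob, at (400,355) in the crop, so the lid is turning with the gripper. I'll carry on.

apply_moves:
  steps:
    - [0, 0, -0.3, -7]
    - [0, 0, -0.5, -14]
    - [0, 0, -0.8, -21]
    - [0, 0, -1.1, -28]
    - [0, 0, -1.4, -35]
    - [0, 0, -1.6, -42]
    - [0, 0, -1.9, -49]
    - [0, 0, -2.2, -56]
    - [0, 0, -2.5, -63]
    - [0, 0, -2.7, -70]
    - [0, 0, -3.0, -77]
    - [0, 0, -3.3, -84]
    - [0, 0, -3.5, -91]
    - [0, 0, -3.8, -98]
    - [0, 0, -4.1, -105]
    - [0, 0, -4.4, -112]
    - [0, 0, -4.6, -119]
    - [0, 0, -4.9, -126]
    - [0, 0, -5.2, -133]
    - [0, 0, -5.4, -140]

```text
clock: 8.6
tcp_pos: [0.5312, -0.2779, 0.1335]
tool_rot: [[-0.961, 0.276, 0.002], [0.276, 0.961, -0.001], [-0.002, -0.0, -1.0]]
ft_force: [0.4, -0.5, 3.6]
width: 0.492
grip_force: 61.5
```

apply_moves:
  steps:
    - [0, 0, -0.3, -7]
    - [0, 0, -0.5, -14]
    - [0, 0, -0.8, -21]
    - [0, 0, -1.1, -28]
    - [0, 0, -1.4, -35]
    - [0, 0, -1.6, -42]
    - [0, 0, -1.9, -49]
    - [0, 0, -2.2, -56]
    - [0, 0, -2.2, -56]

```text
clock: 9.35
tcp_pos: [0.5311, -0.2776, 0.1357]
tool_rot: [[-0.767, -0.641, 0.001], [-0.641, 0.767, -0.0], [-0.001, -0.001, -1.0]]
ft_force: [-0.4, 0.0, 4.0]
width: 0.499
grip_force: 61.8
```

```bash
python3 st.py
```

```text
9.35 [ 0.5311 -0.2776  0.1357] w 42.5 61.78361177444458 [-0.4  0.   4. ] [0.03 0.01 0.16] q [-0.61  0.07  1.76  0.    1.31 -2.87]
```

apply_moves:
  steps:
    - [0, 0, 0, 0]
    - [0, 0, 0, 0]
    - [0, 0, 0, 0]
    - [0, 0, 0, 0]
    - [0, 0, 0, 0]
    - [0, 0, 0, 0]
    - [0, 0, 0, 0]
    - [0, 0, 0, 0]
    - [0, 0, 0, 0]
    - [0, 0, 0, 0]
  grip: 0.15

```text
clock: 10.18
tcp_pos: [0.5307, -0.2776, 0.1353]
tool_rot: [[-0.768, -0.641, 0.0], [-0.641, 0.768, -0.0], [-0.0, -0.0, -1.0]]
ft_force: [-0.4, -0.3, -0.3]
width: 0.847
grip_force: 0.0
```

apply_moves:
  steps:
    - [0, 0, 0, 7]
    - [0, 0, 0, 14]
    - [0, 0, 0, 21]
    - [0, 0, 0, 28]
    - [0, 0, 0, 35]
    - [0, 0, 0, 42]
    - [0, 0, 0, 49]
    - [0, 0, 0, 56]
    - [0, 0, 0, 63]
    - [0, 0, 0, 70]
    - [0, 0, 0, 77]
    - [0, 0, 0, 84]
    - [0, 0, 0, 91]
    - [0, 0, 0, 98]
    - [0, 0, 0, 105]
    - [0, 0, 0, 112]
    - [0, 0, 0, 119]
    - [0, 0, 0, 126]
    - [0, 0, 0, 133]
    - [0, 0, 0, 140]

```text
clock: 11.85
tcp_pos: [0.5307, -0.2776, 0.1354]
tool_rot: [[0.182, 0.983, 0.0], [0.983, -0.182, -0.0], [-0.0, 0.0, -1.0]]
ft_force: [0.2, -0.6, 0.4]
width: 0.85
grip_force: 0.0
```

apply_moves:
  steps:
    - [0, 0, 0, 7]
    - [0, 0, 0, 14]
    - [0, 0, 0, 21]
    - [0, 0, 0, 28]
    - [0, 0, 0, 35]
    - [0, 0, 0, 42]
    - [0, 0, 0, 49]
    - [0, 0, 0, 56]
    - [0, 0, 0, 63]
    - [0, 0, 0, 70]
    - [0, 0, 0, 77]
    - [0, 0, 0, 84]
    - [0, 0, 0, 91]
    - [0, 0, 0, 98]
    - [0, 0, 0, 105]
    - [0, 0, 0, 112]
    - [0, 0, 0, 119]
    - [0, 0, 0, 126]
    - [0, 0, 0, 133]
    - [0, 0, 0, 140]

```text
clock: 13.52
tcp_pos: [0.5307, -0.2776, 0.1354]
tool_rot: [[0.493, -0.87, 0.0], [-0.87, -0.493, -0.0], [0.0, -0.0, -1.0]]
ft_force: [0.0, -0.6, -0.3]
width: 0.849
grip_force: 0.0
```

apply_moves:
  steps:
    - [0, 0, 0, 7]
    - [0, 0, 0, 14]
    - [0, 0, 0, 21]
    - [0, 0, 0, 28]
    - [0, 0, 0, 35]
    - [0, 0, 0, 42]
    - [0, 0, 0, 49]
    - [0, 0, 0, 53]
    - [0, 0, 0, 53]

```text
clock: 14.27
tcp_pos: [0.5307, -0.2776, 0.1354]
tool_rot: [[-0.394, -0.919, 0.0], [-0.919, 0.394, -0.0], [0.0, -0.0, -1.0]]
ft_force: [0.3, 0.1, 0.2]
width: 0.847
grip_force: 0.0
```

apply_moves:
  steps:
    - [0, 0, 0, 0]
    - [0, 0, 0, 0]
    - [0, 0, 0, 0]
    - [0, 0, 0, 0]
    - [0, 0, 0, 0]
    - [0, 0, 0, 0]
    - [0, 0, 0, 0]
    - [0, 0, 0, 0]
    - [0, 0, 0, 0]
    - [0, 0, 0, 0]
  grip: 1
  grip_force: 60

```text
clock: 15.1
tcp_pos: [0.5308, -0.2777, 0.1357]
tool_rot: [[-0.393, -0.92, 0.0], [-0.92, 0.393, -0.0], [0.0, -0.001, -1.0]]
ft_force: [-0.4, 0.2, 3.8]
width: 0.495
grip_force: 61.2
```

```bash
python3 st.py
```

```text
15.1 [ 0.5308 -0.2777  0.1357] w 42.1 61.21903896331787 [-0.4  0.2  3.8] [0.06 0.1  0.11] q [-0.61  0.07  1.76 -0.    1.31  2.94]
```

Second pass: 336° more (total ≈ 672° = 1.87 turns).

apply_moves:
  steps:
    - [0, 0, -0.3, -7]
    - [0, 0, -0.5, -14]
    - [0, 0, -0.8, -21]
    - [0, 0, -1.1, -28]
    - [0, 0, -1.4, -35]
    - [0, 0, -1.6, -42]
    - [0, 0, -1.9, -49]
    - [0, 0, -2.2, -56]
    - [0, 0, -2.5, -63]
    - [0, 0, -2.7, -70]
    - [0, 0, -3.0, -77]
    - [0, 0, -3.3, -84]
    - [0, 0, -3.5, -91]
    - [0, 0, -3.8, -98]
    - [0, 0, -4.1, -105]
    - [0, 0, -4.4, -112]
    - [0, 0, -4.6, -119]
    - [0, 0, -4.9, -126]
    - [0, 0, -5.2, -133]
    - [0, 0, -5.4, -140]

```text
clock: 16.77
tcp_pos: [0.5304, -0.2782, 0.1411]
tool_rot: [[0.89, 0.456, -0.0], [0.456, -0.89, -0.001], [-0.001, 0.001, -1.0]]
ft_force: [-2.4, -0.9, 5.7]
width: 0.496
grip_force: 61.5
```

apply_moves:
  steps:
    - [0, 0, -0.3, -7]
    - [0, 0, -0.5, -14]
    - [0, 0, -0.8, -21]
    - [0, 0, -1.1, -28]
    - [0, 0, -1.4, -35]
    - [0, 0, -1.6, -42]
    - [0, 0, -1.9, -49]
    - [0, 0, -2.2, -56]
    - [0, 0, -2.5, -63]
    - [0, 0, -2.7, -70]
    - [0, 0, -3.0, -77]
    - [0, 0, -3.3, -84]
    - [0, 0, -3.5, -91]
    - [0, 0, -3.8, -98]
    - [0, 0, -4.1, -105]
    - [0, 0, -4.4, -112]
    - [0, 0, -4.6, -119]
    - [0, 0, -4.9, -126]
    - [0, 0, -5.2, -133]
    - [0, 0, -5.4, -140]

```text
clock: 18.43
tcp_pos: [0.531, -0.2778, 0.1466]
tool_rot: [[-0.975, 0.223, 0.001], [0.223, 0.975, -0.0], [-0.001, -0.0, -1.0]]
ft_force: [-1.3, -0.3, 4.1]
width: 0.496
grip_force: 61.2
```

apply_moves:
  steps:
    - [0, 0, -0.3, -7]
    - [0, 0, -0.5, -14]
    - [0, 0, -0.8, -21]
    - [0, 0, -1.1, -28]
    - [0, 0, -1.4, -35]
    - [0, 0, -1.6, -42]
    - [0, 0, -1.9, -49]
    - [0, 0, -2.2, -56]
    - [0, 0, -2.2, -58]

```text
clock: 19.18
tcp_pos: [0.5309, -0.2777, 0.1488]
tool_rot: [[-0.706, -0.708, 0.001], [-0.708, 0.706, 0.0], [-0.001, -0.001, -1.0]]
ft_force: [0.3, 0.8, 4.9]
width: 0.495
grip_force: 61.3
```

```bash
python3 st.py
```

```text
19.1833 [ 0.5309 -0.2777  0.1488] w 42.0 61.34739875793457 [0.3 0.8 4.9] [ 0.15  0.11 -0.37] q [-0.61  0.06  1.75  0.    1.33 -2.96]
```

apply_moves:
  steps:
    - [0, 0, -0.7, 0]
    - [0, 0, -1.4, 0]
    - [0, 0, -2, 0]
    - [0, 0, -2, 0]

```text
clock: 19.52
tcp_pos: [0.5301, -0.2773, 0.149]
tool_rot: [[-0.709, -0.705, -0.002], [-0.705, 0.709, 0.001], [0.0, 0.002, -1.0]]
ft_force: [0.6, -1.2, -2.5]
width: 0.491
grip_force: 61.1
```

```bash
python3 st.py
```

```text
19.5167 [ 0.5301 -0.2773  0.149 ] w 41.7 61.095653772354126 [ 0.6 -1.2 -2.5] [-0.1  -0.23  0.01] q [-0.61  0.05  1.75 -0.    1.34 -2.96]
```

apply_moves:
  steps:
    - [0, 0, 1.5, 0]
    - [0, 0, 1.5, 0]
    - [0, 0, 1.5, 0]
    - [0, 0, 1.5, 0]
    - [0, 0, 1.5, 0]

```text
clock: 19.93
tcp_pos: [0.5304, -0.2775, 0.1489]
tool_rot: [[-0.709, -0.705, -0.001], [-0.705, 0.709, 0.0], [0.0, 0.001, -1.0]]
ft_force: [-3.1, 1.2, 2.0]
width: 0.5
grip_force: 61.6
```

apply_moves:
  steps:
    - [0, 0, 0, 0]
    - [0, 0, 0, 0]
    - [0, 0, 0, 0]
    - [0, 0, 0, 0]
    - [0, 0, 0, 0]
    - [0, 0, 0, 0]
    - [0, 0, 0, 0]
    - [0, 0, 0, 0]
  grip: 0.15

```text
clock: 20.6
tcp_pos: [0.5307, -0.2776, 0.1488]
tool_rot: [[-0.709, -0.705, 0.0], [-0.705, 0.709, -0.0], [-0.0, -0.0, -1.0]]
ft_force: [-0.7, -0.1, -0.5]
width: 0.851
grip_force: 0.0
```

apply_moves:
  steps:
    - [0, 0, 0, 7]
    - [0, 0, 0, 14]
    - [0, 0, 0, 21]
    - [0, 0, 0, 28]
    - [0, 0, 0, 35]
    - [0, 0, 0, 42]
    - [0, 0, 0, 49]
    - [0, 0, 0, 56]
    - [0, 0, 0, 63]
    - [0, 0, 0, 70]
    - [0, 0, 0, 77]
    - [0, 0, 0, 84]
    - [0, 0, 0, 91]
    - [0, 0, 0, 98]
    - [0, 0, 0, 105]
    - [0, 0, 0, 112]
    - [0, 0, 0, 119]
    - [0, 0, 0, 126]
    - [0, 0, 0, 126]

```text
clock: 22.18
tcp_pos: [0.5307, -0.2776, 0.1488]
tool_rot: [[-0.152, 0.988, 0.0], [0.988, 0.152, 0.0], [-0.0, 0.0, -1.0]]
ft_force: [0.1, -0.2, -0.5]
width: 0.853
grip_force: 0.0
```

apply_moves:
  steps:
    - [0, 0, 0, 0]
    - [0, 0, 0, 0]
    - [0, 0, 0, 0]
    - [0, 0, 0, 0]
    - [0, 0, 0, 0]
    - [0, 0, 0, 0]
    - [0, 0, 0, 0]
    - [0, 0, 0, 0]
    - [0, 0, 0, 0]
    - [0, 0, 0, 0]
  grip: 1
  grip_force: 60

```text
clock: 23.02
tcp_pos: [0.5309, -0.2777, 0.1492]
tool_rot: [[-0.154, 0.988, 0.001], [0.988, 0.154, -0.0], [-0.001, 0.0, -1.0]]
ft_force: [-0.2, 0.4, 4.0]
width: 0.493
grip_force: 61.5
```

apply_moves:
  steps:
    - [0, 0, -0.3, -7]
    - [0, 0, -0.5, -14]
    - [0, 0, -0.8, -21]
    - [0, 0, -1.1, -28]
    - [0, 0, -1.4, -35]
    - [0, 0, -1.6, -42]
    - [0, 0, -1.9, -49]
    - [0, 0, -2.2, -56]
    - [0, 0, -2.5, -63]
    - [0, 0, -2.7, -70]
    - [0, 0, -2.7, -70]

```text
clock: 23.93
tcp_pos: [0.5308, -0.2779, 0.1519]
tool_rot: [[-0.982, 0.191, 0.001], [0.191, 0.982, -0.001], [-0.001, -0.001, -1.0]]
ft_force: [0.0, 0.1, 2.5]
width: 0.502
grip_force: 61.6
```

```bash
python3 st.py
```

```text
23.9333 [ 0.5308 -0.2779  0.1519] w 42.6 61.57270431518555 [0.  0.1 2.5] [-0.09 -0.    0.23] q [-0.61  0.05  1.75 -0.    1.34 -1.98]
```

Total is about 744°. I'll turn a little more while lifting gently.

apply_moves:
  steps:
    - [0, 0, -0.5, -7]
    - [0, 0, -1, -14]
    - [0, 0, -1.5, -21]
    - [0, 0, -2.5, -21]
    - [0, 0, -4, -21]
    - [0, 0, -4, -21]
    - [0, 0, -4, -21]

```text
clock: 24.52
tcp_pos: [0.5299, -0.2774, 0.1542]
tool_rot: [[-0.986, -0.169, -0.002], [-0.169, 0.986, 0.001], [0.002, 0.001, -1.0]]
ft_force: [-0.6, -2.5, -4.5]
width: 0.494
grip_force: 61.2
```

```bash
python3 st.py
```

```text
24.5167 [ 0.5299 -0.2774  0.1542] w 42.0 61.19955539703369 [-0.6 -2.5 -4.5] [-0.38 -0.01  0.01] q [-0.61  0.05  1.75 -0.    1.35 -2.35]
```

apply_moves:
  steps:
    - [0, 0, -1, 0]
    - [0, 0, -2, 0]
    - [0, 0, -3, 0]
    - [0, 0, -4, 0]
    - [0, 0, -6, 0]
    - [0, 0, -8, 0]
    - [0, 0, -8, 0]
    - [0, 0, -8, 0]

```text
clock: 25.18
tcp_pos: [0.5309, -0.2777, 0.164]
tool_rot: [[-0.985, -0.171, 0.001], [-0.171, 0.985, -0.0], [-0.001, -0.0, -1.0]]
ft_force: [-0.2, -0.3, -3.8]
width: 0.493
grip_force: 61.3
```

```bash
python3 st.py
python3 - <<'E'
from h import *
cam('scene','s2');c=cv2.imread('pics/s2.png');cv2.imwrite('pics/s2b.png',cv2.resize(c[110:290,60:300],(800,600),interpolation=cv2.INTER_CUBIC))
E
```

```text
25.1833 [ 0.5309 -0.2777  0.164 ] w 41.9 61.30164384841919 [-0.2 -0.3 -3.8] [ 0.02  0.02 -0.  ] q [-0.61  0.04  1.74  0.    1.36 -2.35]
```

View pics/s2b.png

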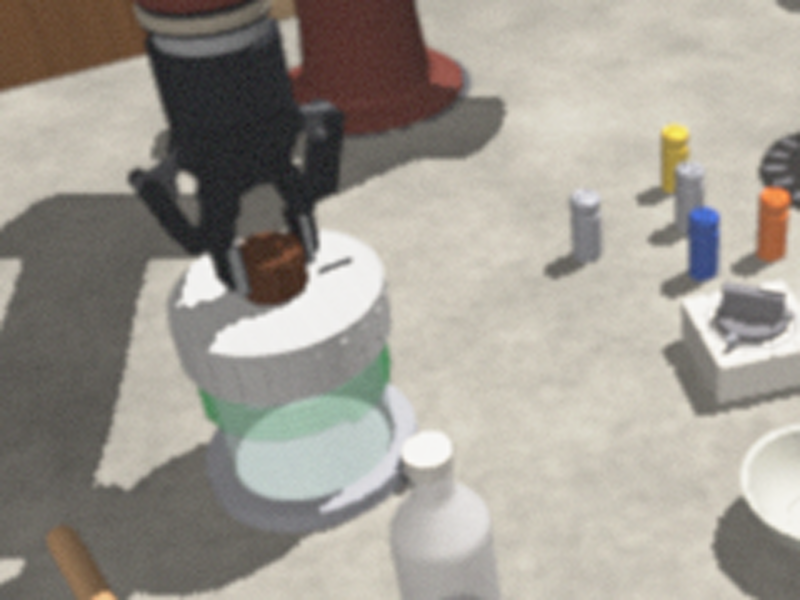

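The lid is off its thread: the scene picture shows the green jar threads under the skirt and only the lid's weight is felt. Lifting and carrying it to the trivet.

apply_moves:
  steps:
    - [0, 0, -10, 0]
    - [0, 0, -25, 0]
    - [0, 0, -45, 0]
    - [0, 0, -65, 0]
    - [0, 0, -85, 0]
    - [0, 0, -100, 0]
    - [0, 0, -100, 0]
    - [0, 0, -100, 0]

```text
clock: 25.9
tcp_pos: [0.5311, -0.2779, 0.2648]
tool_rot: [[-0.985, -0.171, 0.002], [-0.171, 0.985, -0.001], [-0.002, -0.002, -1.0]]
ft_force: [-0.2, -1.1, -3.8]
width: 0.493
grip_force: 61.4
```

apply_moves:
  steps:
    - [0, 10, 0, 0]
    - [-1, 30, 0, 0]
    - [-3, 60, 0, 0]
    - [-5, 95, 0, 0]
    - [-7, 130, 0, 0]
    - [-9, 165, 0, 0]
    - [-11, 200, 0, 0]
    - [-12, 235, 0, 0]
    - [-14, 270, 0, 0]
    - [-16, 305, 0, 0]
    - [-18, 340, 0, 0]
    - [-20, 375, 0, 0]
    - [-22, 410, 0, 0]
    - [-23, 445, 0, 0]
    - [-25, 480, 0, 0]
    - [-27, 515, 0, 0]
    - [-29, 550, 0, 0]
    - [-30, 575, 0, 0]
    - [-31, 590, 0, 0]
    - [-31, 594, 0, 0]

```text
clock: 27.57
tcp_pos: [0.4573, 0.3151, 0.261]
tool_rot: [[-0.985, -0.175, -0.004], [-0.175, 0.985, -0.001], [0.004, -0.0, -1.0]]
ft_force: [0.4, -0.8, -2.8]
width: 0.494
grip_force: 61.6
```

```bash
python3 st.py
python3 - <<'E'
from h import *
c=cam('scene','s3');t=cam('top')
print(rows([.460,.3135,.08]))
g=cv2.cvtColor(t['img'],cv2.COLOR_BGR2GRAY)
cv2.imwrite('pics/s3b.png',np.hstack([cv2.resize(c['img'][30:230,220:420],(400,400)),cv2.resize(t['img'][150:290,90:230],(400,400))]))
E
```

```text
27.5667 [0.4573 0.3151 0.261 ] w 42.0 61.643850803375244 [ 0.4 -0.8 -2.8] [0.02 0.03 0.04] q [ 0.47 -0.13  1.74  0.    1.53 -1.28]
[ -2.50176039   0.21468065 181.580309  ]
```

View pics/s3b.png

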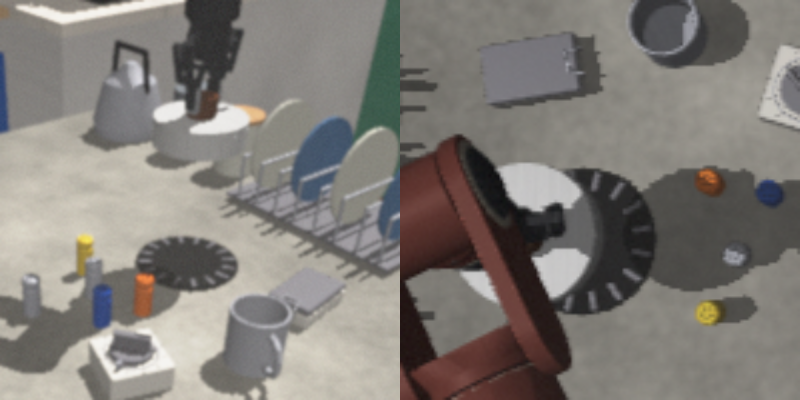

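The lid hangs over the trivet (top crop: trivet at about (580,240), lid offset by parallax). Lowering.

apply_moves:
  steps:
    - [0, 0, 10, 0]
    - [-1, 0, 30, 0]
    - [-2, 0, 60, 0]
    - [-2, 0, 90, 0]
    - [-2, 0, 120, 0]
    - [-2, 0, 145, 0]
    - [-2, 0, 165, 0]
    - [-2, 0, 178, 0]
    - [-2, 0, 184, 0]
    - [-2, 0, 184, 0]
    - [-2, 0, 184, 0]

```text
clock: 28.58
tcp_pos: [0.4621, 0.3131, 0.0803]
tool_rot: [[-0.985, -0.171, 0.001], [-0.171, 0.985, 0.0], [-0.001, 0.0, -1.0]]
ft_force: [-0.0, -0.3, -3.4]
width: 0.493
grip_force: 61.7
```

apply_moves:
  steps:
    - [0, 0, 2, 0]
    - [0, 0, 4, 0]
    - [0, 0, 6, 0]
    - [0, 0, 8, 0]
    - [0, 0, 10, 0]
    - [0, 0, 12, 0]
    - [0, 0, 13, 0]
    - [0, 0, 13, 0]

```text
clock: 29.25
tcp_pos: [0.4612, 0.3132, 0.0661]
tool_rot: [[-0.985, -0.171, -0.001], [-0.171, 0.985, -0.0], [0.001, -0.0, -1.0]]
ft_force: [0.5, -0.3, -2.9]
width: 0.496
grip_force: 61.7
```

```bash
python3 st.py
python3 - <<'E'
from h import *
print(rows([.460,.3135,.06]))
E
```

```text
29.25 [0.4612 0.3132 0.0661] w 42.2 61.66205406188965 [ 0.5 -0.3 -2.9] [ 0.06  0.09 -0.01] q [ 0.46  0.06  1.9   0.    1.19 -1.28]
[1.08840804 0.52658929 6.05513675]
```

apply_moves:
  steps:
    - [0, 0, 1, 0]
    - [0, 0, 2, 0]
    - [0, 0, 3, 0]
    - [0, 0, 4, 0]
    - [0, 0, 4, 0]

```text
clock: 29.67
tcp_pos: [0.4613, 0.3132, 0.0622]
tool_rot: [[-0.985, -0.171, -0.0], [-0.171, 0.985, -0.0], [0.0, -0.0, -1.0]]
ft_force: [-1.2, -0.7, -4.0]
width: 0.49
grip_force: 61.7
```

apply_moves:
  steps:
    - [0, 0, 1, 0]
    - [0, 0, 2, 0]
    - [0, 0, 2.5, 0]
    - [0, 0, 2.5, 0]

```text
clock: 30.0
tcp_pos: [0.4613, 0.3132, 0.0598]
tool_rot: [[-0.985, -0.171, -0.0], [-0.171, 0.985, -0.0], [0.0, -0.0, -1.0]]
ft_force: [-0.1, 1.2, -3.1]
width: 0.493
grip_force: 61.7
```

apply_moves:
  steps:
    - [0, 0, 1, 0]
    - [0, 0, 2, 0]
    - [0, 0, 2.5, 0]
    - [0, 0, 2.5, 0]

```text
clock: 30.33
tcp_pos: [0.4615, 0.3133, 0.0577]
tool_rot: [[-0.985, -0.171, -0.0], [-0.171, 0.985, -0.0], [0.0, -0.0, -1.0]]
ft_force: [-0.7, 0.1, -1.2]
width: 0.496
grip_force: 62.0
```

apply_moves:
  steps:
    - [0, 0, 1, 0]
    - [0, 0, 2, 0]
    - [0, 0, 2, 0]
    - [0, 0, 2, 0]

```text
clock: 30.67
tcp_pos: [0.4615, 0.3133, 0.0576]
tool_rot: [[-0.985, -0.171, -0.001], [-0.171, 0.985, -0.001], [0.001, -0.0, -1.0]]
ft_force: [-6.3, -4.2, 10.1]
width: 0.494
grip_force: 63.2
```

Contact: the lid rests on the trivet. Release and rise.

apply_moves:
  steps:
    - [0, 0, -1, 0]
    - [0, 0, -1, 0]
    - [0, 0, -1, 0]
    - [0, 0, -1, 0]
    - [0, 0, -1, 0]
    - [0, 0, -1, 0]
    - [0, 0, -1, 0]
    - [0, 0, -10, 0]
    - [0, 0, -30, 0]
    - [0, 0, -60, 0]
    - [0, 0, -95, 0]
    - [0, 0, -130, 0]
    - [0, 0, -165, 0]
    - [0, 0, -200, 0]
    - [0, 0, -220, 0]
    - [0, 0, -220, 0]
  grip: 0

```text
clock: 32.0
tcp_pos: [0.4638, 0.3145, 0.2836]
tool_rot: [[-0.985, -0.171, 0.011], [-0.171, 0.985, 0.005], [-0.012, 0.004, -1.0]]
ft_force: [-0.3, 0.2, 1.6]
width: 1.0
grip_force: 0.0
```

Run:
```python
from h import *
import pickle
c=cam('wrist','w3');t=cam('top');s=ctrl.read_state();print(s['tcp_pos'],s['q'].round(2),s['tool_rot'].round(3).tolist())
print(proj(c,[.4613,.3132,.081]))
im=c['img'].astype(int);kn=(im[...,2]-im[...,0]>25).astype(np.uint8)
u,v=proj(c,[.4613,.3132,.081]).astype(int);m=np.zeros_like(kn);m[v-40:v+40,u-40:u+40]=kn[v-40:v+40,u-40:u+40]
cs=max(cv2.findContours(m,cv2.RETR_EXTERNAL,2)[0],key=cv2.contourArea);e=cv2.fitEllipse(cv2.convexHull(cs));print(e,plane(c,*e[0],.081))
# steel shakers in top: predicted pix & local views
for n,p in (('A',[.4435,.1303,.064]),('B',[.428,.0255,.064])): print(n,proj(t,p))
print(rows([.436,.078,.30]))
cv2.imwrite('pics/s4b.png',np.hstack([cv2.resize(c['img'],(512,384)),cv2.resize(t['img'][170:270,120:270],(288,192*1)).repeat(2,0)[:384]]))
```

```text
[0.46185008 0.31347581 0.27723994] [ 0.46 -0.13  1.72 -0.    1.55 -1.28] [[-0.985, -0.171, 0.003], [-0.171, 0.985, 0.001], [-0.003, 0.001, -1.0]]
[246.07825343 157.46319473]
((246.02835083007812, 155.864990234375), (40.27718734741211, 41.935386657714844), 1.1164047718048096) [0.45959692 0.31285392 0.081     ]
A [206.78319356 238.64677926]
B [239.74547924 243.62463953]
[  65.72309012 -227.55375119  -23.12724719]
```

View pics/s4b.png

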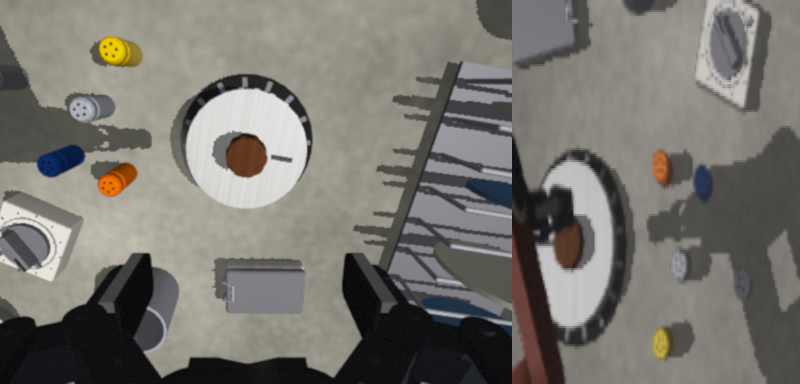

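The lid lies on the trivet: knob at (246,156) in the wrist view, lid on the black disc, centre within about 2 mm of where I let go. Next I go over the shakers.

apply_moves:
  steps:
    - [9, -30, -5, 0]
    - [18, -65, -10, 0]
    - [28, -100, -15, 0]
    - [38, -135, -20, 0]
    - [50, -170, -23, 0]
    - [60, -205, -23, 0]
    - [66, -228, -23, 0]
    - [66, -228, -23, 0]
    - [66, -228, -23, 0]
    - [66, -228, -23, 0]

```text
clock: 32.93
tcp_pos: [0.435, 0.0776, 0.2971]
tool_rot: [[-0.985, -0.171, -0.002], [-0.171, 0.985, 0.0], [0.002, 0.001, -1.0]]
ft_force: [1.4, 0.7, 1.2]
width: 1.004
grip_force: 0.0
```

Run:
```python
from h import *
import pickle
c=cam('wrist','w4');t=cam('top');s=ctrl.read_state();print(s['clock'],s['tcp_pos'],s['q'].round(2))
pickle.dump((c,t),open('w4.pkl','wb'))
for n,p in (('A',[.4435,.1303,.064]),('B',[.428,.0255,.064])): print(n,proj(c,p))
```

```text
33.0333 [0.43522828 0.0782068  0.29761076] [ 0.01 -0.43  1.93  0.    1.65 -1.74]
A [290.1922805  171.15969583]
B [203.50552631 143.15088805]
```

View pics/w4.png

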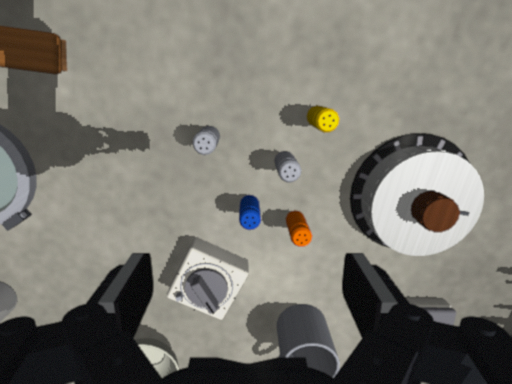

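Wrist view: steel shaker tops are at (289,173) for A and (205,145) for B. The three coloured ones and the timer (205,288) are also in view, and there is no third steel shaker.

Run:
```python
from h import *
import pickle
c,t=pickle.load(open('w4.pkl','rb'))
D=pickle.load(open('D0.pkl','rb'))
for n,w,tp in (('A',(289.3,172.5),(207,238.8)),('B',(205.3,145.5),(240,243.8))):
    # refine in top view: bright blob centroid near tp in first image
    p=tri([(c,*w),(D['top'],*tp)]);print(n,p,plane(c,*w,.064),plane(D['top'],*tp,.064))
    p[2]=.10;print(rows(p))
im=c['img'];cv2.imwrite('pics/c4.png',np.hstack([cv2.resize(im[115:205,180:310],(780,540),interpolation=cv2.INTER_CUBIC)]))
cv2.imwrite('pics/dial4.png',cv2.resize(im[235:325,155:260],(700,600),interpolation=cv2.INTER_CUBIC))
```

```text
A [0.44285067 0.12815186 0.07399745] [0.44527094 0.12960459 0.064     ] [0.44301666 0.12960388 0.064     ]
[-16.45410683  47.76237367 197.6123447 ]
B [0.4287359  0.02632871 0.06541705] [0.43033574 0.02788125 0.064     ] [0.42744896 0.0246903  0.064     ]
[ 15.03299523 -50.09335431 197.60608233]
```

View pics/dial4.png

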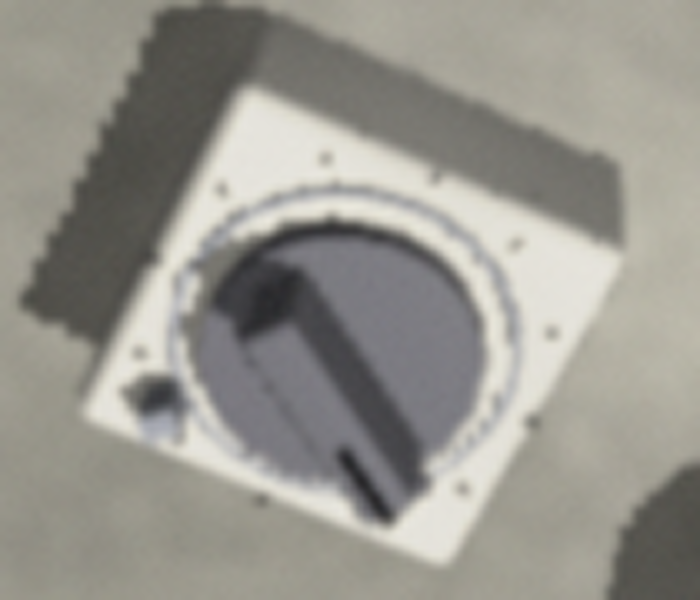

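The pointer (black line, nose) is at lower right (390,515) in the dial crop, and the steel tab is at lower left (155,410), roughly 85–90° clockwise from it. Now I grasp shaker A.

apply_moves:
  steps:
    - [-9, 24, 20, 0]
    - [-18, 48, 50, 0]
    - [-18, 48, 85, 0]
    - [-18, 48, 120, 0]
    - [-18, 48, 150, 0]
    - [-18, 48, 180, 0]
    - [-18, 48, 205, 0]
    - [-18, 48, 225, 0]
    - [-18, 48, 242, 0]
    - [-18, 48, 255, 0]
    - [-18, 48, 263, 0]
    - [-18, 48, 265, 0]
    - [-18, 48, 265, 0]

```text
clock: 34.12
tcp_pos: [0.4446, 0.1283, 0.033]
tool_rot: [[-0.985, -0.172, -0.001], [-0.172, 0.985, -0.0], [0.001, 0.0, -1.0]]
ft_force: [0.1, -0.4, 0.1]
width: 0.998
grip_force: 0.0
```

apply_moves:
  steps:
    - [0, 0, 0, 0]
    - [0, 0, 0, 0]
    - [0, 0, 0, 0]
    - [0, 0, 0, 0]
    - [0, 0, 0, 0]
    - [0, 0, 0, 0]
    - [0, 0, 0, 0]
    - [0, 0, 0, 0]
    - [0, 0, 0, 0]
    - [0, 0, 0, 0]
    - [0, 0, 0, 0]
    - [0, 0, 0, 0]
    - [0, 0, 0, 0]
  grip: 1
  grip_force: 50

```text
clock: 35.2
tcp_pos: [0.4456, 0.1279, 0.0342]
tool_rot: [[-0.985, -0.171, 0.001], [-0.171, 0.985, 0.0], [-0.001, 0.0, -1.0]]
ft_force: [-0.2, 1.2, 5.8]
width: 0.312
grip_force: 49.0
```

Shaker A is held (26.5 mm opening). Lift and carry it to the jar.

apply_moves:
  steps:
    - [0, 0, -10, 0]
    - [0, 0, -35, 0]
    - [0, 0, -70, 0]
    - [0, 0, -105, 0]
    - [0, 0, -140, 0]
    - [0, 0, -170, 0]
    - [0, 0, -190, 0]
    - [0, 0, -196, 0]
    - [0, 0, -196, 0]

```text
clock: 35.95
tcp_pos: [0.4458, 0.1277, 0.2314]
tool_rot: [[-0.985, -0.171, 0.004], [-0.171, 0.985, 0.0], [-0.004, -0.0, -1.0]]
ft_force: [-0.7, 0.3, -1.4]
width: 0.319
grip_force: 49.0
```

apply_moves:
  steps:
    - [0, -12, 0, 0]
    - [1, -40, 0, 0]
    - [1, -75, 0, 0]
    - [1, -110, 0, 0]
    - [2, -145, 0, 0]
    - [2, -180, 0, 0]
    - [3, -215, 0, 0]
    - [3, -250, 0, 0]
    - [4, -285, 0, 0]
    - [4, -320, 0, 0]
    - [4, -350, 0, 0]
    - [4, -380, 0, 0]
    - [4, -400, 0, 0]
    - [4, -411, 0, 0]
    - [4, -414, 0, 0]
    - [4, -414, 0, 0]
    - [4, -414, 0, 0]

```text
clock: 37.37
tcp_pos: [0.5115, -0.2796, 0.2284]
tool_rot: [[-0.985, -0.172, -0.002], [-0.172, 0.985, 0.002], [0.001, 0.002, -1.0]]
ft_force: [0.2, 0.4, 0.1]
width: 0.311
grip_force: 49.2
```

```bash
python3 st.py
python3 - <<'E'
from h import *
c=cam('wrist');sc=cam('scene')
print(rows([.511,-.281,.05]))
cv2.imwrite('pics/s5b.png',np.hstack([cv2.resize(c['img'],(400,300)),cv2.resize(sc['img'][90:240,60:260],(400,300))]))
E
```

```text
37.3667 [ 0.5115 -0.2796  0.2284] w 26.4 49.19069588184357 [0.2 0.4 0.1] [-0.03  0.07  0.02] q [-0.63 -0.04  1.71  0.    1.47 -2.37]
[  1.00783252  -1.40618372 179.20628885]
```

View pics/s5b.png

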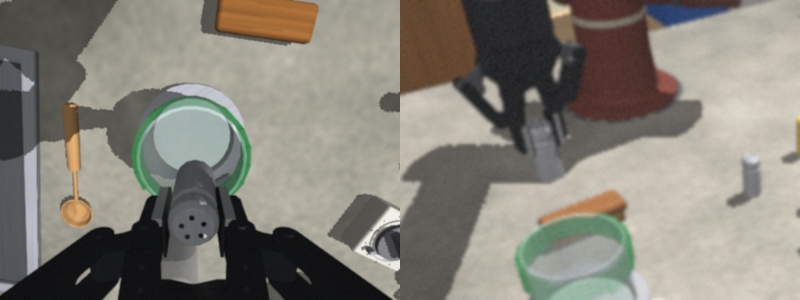

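The shaker hangs upright over the open jar (rim at about (192,150) in the left half). Lowering it in.

apply_moves:
  steps:
    - [1, -1, 12, 0]
    - [1, -1, 36, 0]
    - [1, -1, 60, 0]
    - [1, -1, 80, 0]
    - [1, -1, 95, 0]
    - [1, -1, 105, 0]
    - [1, -1, 115, 0]
    - [1, -1, 120, 0]

```text
clock: 38.13
tcp_pos: [0.5107, -0.2814, 0.1081]
tool_rot: [[-0.985, -0.172, -0.001], [-0.172, 0.985, 0.001], [0.001, 0.001, -1.0]]
ft_force: [-1.1, 0.7, -0.9]
width: 0.313
grip_force: 49.2
```

apply_moves:
  steps:
    - [0, 0, 8, 0]
    - [0, 0, 16, 0]
    - [0, 0, 24, 0]
    - [0, 0, 32, 0]
    - [0, 0, 40, 0]
    - [0, 0, 48, 0]
    - [0, 0, 54, 0]
    - [0, 0, 54, 0]
    - [0, 0, 54, 0]

```text
clock: 38.88
tcp_pos: [0.5117, -0.2817, 0.0553]
tool_rot: [[-0.985, -0.171, 0.001], [-0.171, 0.985, 0.001], [-0.001, 0.0, -1.0]]
ft_force: [3.0, 2.2, -0.1]
width: 0.308
grip_force: 54.0
```

```bash
python3 st.py
```

```text
38.8833 [ 0.5117 -0.2817  0.0553] w 26.2 53.96852910518646 [ 3.   2.2 -0.1] [ 0.3  -0.38 -0.03] q [-0.63  0.13  1.84  0.    1.17 -2.37]
```

apply_moves:
  steps:
    - [-3, 0, -4, 0]
    - [-5, 0, -8, 0]
    - [-5, 0, -8, 0]
    - [-5, 0, -8, 0]

```text
clock: 39.22
tcp_pos: [0.5164, -0.2816, 0.0643]
tool_rot: [[-0.985, -0.171, 0.001], [-0.171, 0.985, -0.001], [-0.001, -0.001, -1.0]]
ft_force: [0.9, -0.2, -0.8]
width: 0.315
grip_force: 53.6
```

apply_moves:
  steps:
    - [0, 0, 0, 0]
    - [0, 0, 0, 0]
    - [0, 0, 0, 0]
    - [0, 0, 0, 0]
    - [0, 0, 0, 0]
    - [0, 0, 0, 0]
  grip: 0.55

```text
clock: 39.72
tcp_pos: [0.516, -0.2812, 0.0635]
tool_rot: [[-0.985, -0.171, -0.0], [-0.171, 0.985, 0.0], [0.0, 0.0, -1.0]]
ft_force: [0.1, 0.9, 0.3]
width: 0.451
grip_force: 0.0
```

apply_moves:
  steps:
    - [0, 0, -15, 0]
    - [0, 0, -40, 0]
    - [0, 0, -75, 0]
    - [0, 0, -110, 0]
    - [0, 0, -145, 0]
    - [0, 0, -180, 0]
    - [0, 0, -210, 0]
    - [0, 0, -220, 0]
    - [0, 0, -220, 0]
    - [0, 0, -220, 0]

```text
clock: 40.55
tcp_pos: [0.516, -0.2811, 0.2829]
tool_rot: [[-0.985, -0.171, -0.0], [-0.171, 0.985, 0.0], [0.0, 0.0, -1.0]]
ft_force: [1.1, -1.0, -0.6]
width: 0.452
grip_force: 0.0
```

```bash
python3 st.py
python3 - <<'E'
from h import *
import pickle
c=cam('wrist');t=cam('top');pickle.dump((c,t),open('w6.pkl','wb'))
cv2.imwrite('pics/s6b.png',np.hstack([cv2.resize(c['img'],(400,300)),cv2.resize(t['img'][180:270,210:330],(400,300))]))
E
```

```text
40.55 [ 0.516  -0.2811  0.2829] w 38.4 0.0 [ 1.1 -1.  -0.6] [0.03 0.07 0.  ] q [-0.63 -0.06  1.64 -0.    1.56 -2.37]
```

View pics/s6b.png

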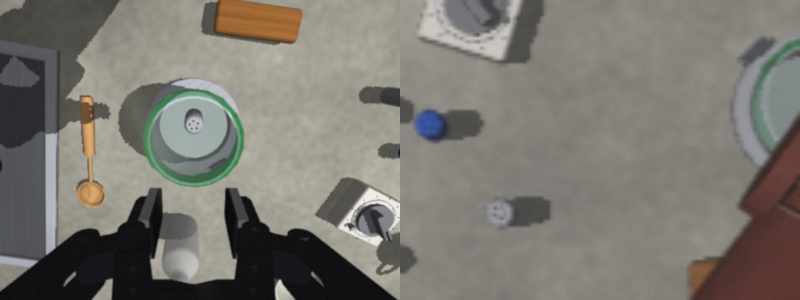

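Shaker A stands in the jar, at (193,122) in the left half. B is unmoved at top-camera px (239.7,243.6). Going for B.

apply_moves:
  steps:
    - [2, 15, 0, 0]
    - [5, 45, 0, 0]
    - [9, 80, 0, 0]
    - [12, 115, 0, 0]
    - [16, 150, 0, 0]
    - [20, 185, 0, 0]
    - [23, 220, 0, 0]
    - [27, 255, 0, 0]
    - [30, 285, 0, 0]
    - [32, 305, 0, 0]
    - [33, 315, 0, 0]
    - [33, 318, 0, 0]
    - [33, 318, 0, 0]
    - [33, 318, 0, 0]
  grip: 0

```text
clock: 41.82
tcp_pos: [0.4291, 0.0258, 0.2827]
tool_rot: [[-0.985, -0.171, -0.001], [-0.171, 0.985, -0.0], [0.001, -0.0, -1.0]]
ft_force: [0.9, -0.7, -0.8]
width: 0.996
grip_force: 0.0
```

Run:
```python
from h import *
import pickle
c=cam('wrist');t=cam('top');s=ctrl.read_state();print(s['clock'],s['tcp_pos'])
u,v=proj(c,[.429,.0263,.064]);print(u,v,rows([.429,.0263,.033]))
x,y=int(u),int(v);cv2.imwrite('pics/s7b.png',cv2.resize(c['img'][y-40:y+40,x-40:x+40],(400,400),interpolation=cv2.INTER_CUBIC));print(x-40,y-40)
pickle.dump(c,open('w7.pkl','wb'))
```

```text
41.9167 [0.4293115  0.02551335 0.28309427]
248.01280991304253 159.1288940330644 [-4.89535311e-02  8.46862186e-01  2.50094262e+02]
208 119
```

View pics/s7b.png

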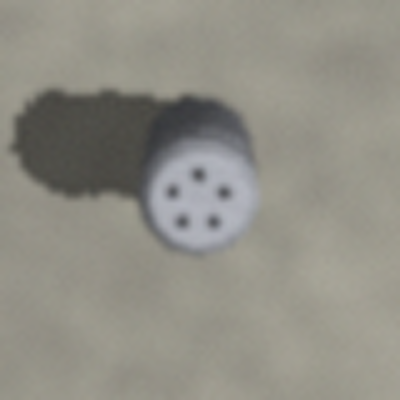

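B's top is at (248.2,158.4), within 1 px of the prediction. Descend and grasp.

apply_moves:
  steps:
    - [0, 1, 20, 0]
    - [0, 1, 55, 0]
    - [0, 1, 90, 0]
    - [0, 1, 125, 0]
    - [0, 1, 160, 0]
    - [0, 1, 190, 0]
    - [0, 1, 215, 0]
    - [0, 1, 233, 0]
    - [0, 1, 244, 0]
    - [0, 1, 249, 0]
    - [0, 1, 249, 0]
    - [0, 1, 249, 0]

```text
clock: 42.92
tcp_pos: [0.4298, 0.0271, 0.0354]
tool_rot: [[-0.985, -0.171, 0.001], [-0.171, 0.985, -0.0], [-0.001, -0.0, -1.0]]
ft_force: [0.2, -0.5, -0.1]
width: 1.0
grip_force: 0.0
```

apply_moves:
  steps:
    - [0, 0, 0, 0]
    - [0, 0, 0, 0]
    - [0, 0, 0, 0]
    - [0, 0, 0, 0]
    - [0, 0, 0, 0]
    - [0, 0, 0, 0]
    - [0, 0, 0, 0]
    - [0, 0, 0, 0]
    - [0, 0, 0, 0]
    - [0, 0, 0, 0]
    - [0, 0, 0, 0]
    - [0, 0, 0, 0]
    - [0, 0, 0, 0]
  grip: 1
  grip_force: 50

```text
clock: 44.0
tcp_pos: [0.4294, 0.0275, 0.0351]
tool_rot: [[-0.985, -0.171, 0.001], [-0.171, 0.985, -0.0], [-0.001, -0.0, -1.0]]
ft_force: [-1.1, -0.4, 5.4]
width: 0.313
grip_force: 49.0
```

apply_moves:
  steps:
    - [0, 0, -10, 0]
    - [0, 0, -35, 0]
    - [0, 0, -70, 0]
    - [0, 0, -105, 0]
    - [0, 0, -140, 0]
    - [0, 0, -170, 0]
    - [0, 0, -190, 0]
    - [0, 0, -196, 0]
    - [0, 0, -196, 0]

```text
clock: 44.75
tcp_pos: [0.4296, 0.0274, 0.2322]
tool_rot: [[-0.985, -0.171, 0.003], [-0.171, 0.985, -0.0], [-0.003, -0.001, -1.0]]
ft_force: [-0.4, 0.5, -0.2]
width: 0.313
grip_force: 49.2
```

```bash
python3 st.py
python3 - <<'E'
from h import *
import pickle
c,t=pickle.load(open('w6.pkl','rb'))
# A's top in jar (wrist px) at z~.072, and the green rim
print('A in jar',plane(c,193*1.28,122*1.28,.072))
h=cv2.cvtColor(c['img'],cv2.COLOR_BGR2HSV);g=((h[...,0]>50)&(h[...,0]<85)&(h[...,1]>90)).astype(np.uint8)
cs=max(cv2.findContours(g,cv2.RETR_EXTERNAL,2)[0],key=cv2.contourArea);e=cv2.fitEllipse(cv2.convexHull(cs));print(e,plane(c,*e[0],.11))
print(rows([.549,-.275,.230]))
E
```

```text
44.75 [0.4296 0.0274 0.2322] w 26.6 49.23979461193085 [-0.4  0.5 -0.2] [-0.02  0.02  0.05] q [-0.11 -0.45  2.04  0.    1.54 -1.85]
A in jar [ 0.51131306 -0.28240289  0.072     ]
((247.18687438964844, 176.59161376953125), (124.09070587158203, 128.1062469482422), 91.69713592529297) [ 0.5237135  -0.28011158  0.11      ]
[ -65.84720782 -318.42728035    2.68385642]
```

B is held. Carry it to the jar's far side, away from A.

apply_moves:
  steps:
    - [-2, -10, 0, 0]
    - [-7, -35, 0, 0]
    - [-14, -68, 0, 0]
    - [-21, -102, 0, 0]
    - [-28, -136, 0, 0]
    - [-35, -170, 0, 0]
    - [-42, -204, 0, 0]
    - [-49, -238, 0, 0]
    - [-56, -270, 0, 0]
    - [-61, -296, 0, 0]
    - [-64, -311, 0, 0]
    - [-66, -318, 0, 0]
    - [-66, -318, 0, 0]
    - [-66, -318, 0, 0]
    - [-66, -318, 0, 0]

```text
clock: 46.0
tcp_pos: [0.5478, -0.2734, 0.2294]
tool_rot: [[-0.985, -0.172, -0.002], [-0.172, 0.985, 0.001], [0.001, 0.002, -1.0]]
ft_force: [1.3, 0.2, -1.3]
width: 0.311
grip_force: 49.3
```

apply_moves:
  steps:
    - [0, 0, 12, 0]
    - [0, 0, 36, 0]
    - [0, 0, 60, 0]
    - [0, 0, 80, 0]
    - [0, 0, 95, 0]
    - [0, 0, 105, 0]
    - [0, 0, 115, 0]
    - [0, 0, 120, 0]
    - [0, 0, 120, 0]

```text
clock: 46.75
tcp_pos: [0.5478, -0.2739, 0.1093]
tool_rot: [[-0.985, -0.172, -0.001], [-0.172, 0.985, 0.001], [0.001, 0.001, -1.0]]
ft_force: [-0.2, 0.1, -1.2]
width: 0.309
grip_force: 49.3
```

apply_moves:
  steps:
    - [0, 0, 8, 0]
    - [0, 0, 16, 0]
    - [0, 0, 24, 0]
    - [0, 0, 32, 0]
    - [0, 0, 40, 0]
    - [0, 0, 46, 0]
    - [0, 0, 46, 0]

```text
clock: 47.33
tcp_pos: [0.5472, -0.2738, 0.0622]
tool_rot: [[-0.985, -0.171, -0.003], [-0.171, 0.985, 0.002], [0.003, 0.002, -1.0]]
ft_force: [-0.0, 0.1, -1.0]
width: 0.315
grip_force: 49.3
```

```bash
python3 st.py
```

```text
47.3333 [ 0.5472 -0.2738  0.0622] w 26.8 49.33665990829468 [-0.   0.1 -1. ] [-0.01  0.04  0.06] q [-0.59  0.18  1.77  0.    1.19 -2.33]
```

apply_moves:
  steps:
    - [0, 0, 0, 0]
    - [0, 0, 0, 0]
    - [0, 0, 0, 0]
    - [0, 0, 0, 0]
    - [0, 0, 0, 0]
    - [0, 0, 0, 0]
    - [0, 0, 0, 0]
  grip: 0.55

```text
clock: 47.92
tcp_pos: [0.5485, -0.2746, 0.0648]
tool_rot: [[-0.985, -0.171, 0.0], [-0.171, 0.985, -0.0], [-0.0, -0.0, -1.0]]
ft_force: [0.4, -1.1, 0.7]
width: 0.45
grip_force: 0.0
```

apply_moves:
  steps:
    - [0, 0, -15, 0]
    - [0, 0, -40, 0]
    - [0, 0, -75, 0]
    - [0, 0, -110, 0]
    - [0, 0, -145, 0]
    - [0, 0, -180, 0]
    - [0, 0, -210, 0]
    - [0, 0, -220, 0]
    - [0, 0, -220, 0]
    - [0, 0, -220, 0]

```text
clock: 48.75
tcp_pos: [0.5483, -0.2745, 0.284]
tool_rot: [[-0.985, -0.171, -0.0], [-0.171, 0.985, 0.0], [0.0, 0.0, -1.0]]
ft_force: [-0.6, -0.5, -0.7]
width: 0.447
grip_force: 0.0
```

```bash
python3 st.py
python3 - <<'E'
from h import *
import pickle
c=cam('wrist','w8');t=cam('top','t8');pickle.dump((c,t),open('w8.pkl','wb'))
# inside the jar: steel = neutral/bluish, lighter than glass-tinted floor? print blobs of holes/steel
u0,v0=proj(c,[.531,-.278,.07]).astype(int);print(u0,v0)
im=c['img'][v0-60:v0+60,u0-60:u0+60].astype(int)
st=((im[...,0]-im[...,1])>3).astype(np.uint8)   # bluer than green
n,l,s,ce=cv2.connectedComponentsWithStats(st)
for i in range(1,n):
    if s[i,4]>60:
        x,y=ce[i]+[u0-60,v0-60];print(s[i],ce[i].round(1),plane(c,x,y,.06).round(3))
# steel blobs left near old spots in top view?
for p in ([.444,.129,.064],[.429,.0263,.064]):
    u,v=proj(t,p).astype(int);print(t['img'][v-2:v+3,u-2:u+3].reshape(-1,3).mean(0))
# dial colours: box edges
E
```

```text
48.75 [ 0.5483 -0.2745  0.284 ] w 38.0 0.0 [-0.6 -0.5 -0.7] [ 0.03 -0.04 -0.02] q [-0.59 -0.    1.58  0.    1.56 -2.33]
247 143
[ 85   0  30  24 116] [99.5  7.3] [ 0.469 -0.246  0.06 ]
[  48   30   25   57 1019] [60.1 58.5] [ 0.53  -0.278  0.06 ]
[133.32 140.56 143.36]
[123.88 130.32 133.  ]
```

Run:
```python
from h import *
import pickle
c,t=pickle.load(open('w4.pkl','rb'))
a=plane(c,206.75,288.25,.048);print('dial w',a,'top',plane(t,233,181.6,.048))
print('ptr',plane(c,213.5,312.3,.07),'tab',plane(c,178.5,296,.05))
a[2]=.25;print(rows(a))
```

```text
dial w [0.62988807 0.05441453 0.048     ] top [0.62893937 0.04928371 0.048     ]
ptr [0.65013182 0.06880594 0.07      ] tab [0.64748877 0.01753383 0.05      ]
[-137.5816056   309.23595274   31.79947644]
```

apply_moves:
  steps:
    - [-5, 12, 0, 0]
    - [-17, 38, 0, 0]
    - [-32, 72, 0, 0]
    - [-47, 106, 0, 0]
    - [-62, 140, 0, 0]
    - [-77, 174, 5, 0]
    - [-92, 206, 10, 0]
    - [-107, 238, 15, 0]
    - [-120, 268, 20, 0]
    - [-130, 292, 25, 0]
    - [-137, 305, 30, 0]
    - [-137, 307, 32, 0]
    - [-137, 307, 32, 0]
    - [-137, 307, 32, 0]
    - [-137, 307, 32, 0]
  grip: 0

```text
clock: 50.1
tcp_pos: [0.6307, 0.05, 0.2526]
tool_rot: [[-0.986, -0.17, 0.0], [-0.17, 0.986, -0.0], [0.0, -0.0, -1.0]]
ft_force: [-0.6, -0.2, 0.3]
width: 1.0
grip_force: 0.0
```

Run:
```python
from h import *
import pickle
c=cam('wrist','w9');s=ctrl.read_state();c['s']=s;print(s['clock'],s['tcp_pos'],s['q'].round(2));pickle.dump(c,open('w9.pkl','wb'))
for z in (.04,.048,.07):
    print(z,proj(c,[.6295,.052,z]))
im=c['img'];u,v=proj(c,[.6295,.052,.048]).astype(int)
h=cv2.cvtColor(im,cv2.COLOR_BGR2HSV).astype(int)
# white box top: mask & min area rect
m=np.zeros(im.shape[:2],np.uint8);w=((im.min(2)>165)).astype(np.uint8);m[max(0,v-110):v+110,u-110:u+110]=w[max(0,v-110):v+110,u-110:u+110]
cs=max(cv2.findContours(m,cv2.RETR_EXTERNAL,2)[0],key=cv2.contourArea);r=cv2.minAreaRect(cs);print('box',r,plane(c,*r[0],.04))
# black line & dark things
g=im.max(2)
b=np.zeros_like(m);b[v-75:v+75,u-75:u+75]=(g[v-75:v+75,u-75:u+75]<45)
n,l,st,ce=cv2.connectedComponentsWithStats(b)
for i in range(1,n):
    if st[i,4]>8: print('dark',st[i],ce[i].round(1),plane(c,*ce[i],.07).round(4))
```

```text
50.15 [0.63082805 0.05000643 0.25285722] [-0.04  0.06  1.57 -0.    1.51 -1.78]
0.04 [249.52580758 159.28961845]
0.048 [249.57371193 160.90035155]
0.07 [249.71671159 165.70856317]
box ((267.31103515625, 165.5364227294922), (113.18236541748047, 81.2932357788086), 25.114837646484375) [0.6331272 0.0726004 0.04     ]
```

Run:
```python
from h import *
import pickle
c=pickle.load(open('w9.pkl','rb'));im=c['img'].astype(int);g=im.sum(2)//3
print('ptr exp',proj(c,[.6295+.036*.82,.052+.036*.57,.07]),'tab exp',proj(c,[.6295+.036*.45,.052-.036*.89,.05]))
u0,v0=250,161
sub=g[v0-66:v0+66,u0-66:u0+66]
chars='@%#*+=-. '
s=cv2.resize(sub.astype(np.uint8),(66,44),interpolation=cv2.INTER_AREA)
for r in s: print(''.join(chars[min(8,int(x)//28)] for x in r))
```

```text
ptr exp [264.25813845 196.11654794] tab exp [217.82383789 170.88821004]
========+++=======================================================
=========+========================================================
==================================================================
==============+****#****+++=======================================
=============+#########+---=++====================================
=============+########*=. ...-=++=================================
============+########*=.     ...-+++==============================
============*########+-         ...=+++===========================
===========+########*-.        .-  ..-=++===============---=======
===========*#######*=.          .     ..-=++============----======
==========*#######*+...       . ....     .=-=++=========---==----=
=========+########+-..-  ..----.....--..    ..-=++======---====---
========+########*=.  ..--...    .    ...-..   ..-=++==------=----
=======+*#######*=.  .--. .-====+*+=--.  ..-.     ..-=++=---------
=======+########+- .----==+**+++++++++++-. ....   .  ..-=+=-------
======+*#######*-..-=++
[... 1219 characters left out ...]
       ...-====--=============
============================--.. .-.        .-======-=============
================================-..         -=================+***
===================================-..     .================+*####
======================================-.. .===============+*######
=========================================-===============**#######
========================================================+*########
=+=====================================================+##########
=======================================================*##########
=======================================================*##########
======================================================+###########
```

Run:
```python
from h import *
import pickle
c=pickle.load(open('w9.pkl','rb'));im=c['img'].astype(int);g=im.sum(2)//3
print('tab patch cols 206..226');
for v in range(164,184): print(v,' '.join('%3d'%x for x in g[v,206:227]))
L=(g[168:192,248:268]<62);y,x=np.nonzero(L);print('line',len(x),x.mean()+248,y.mean()+168)
if len(x)>5:
    vx=cv2.fitLine(np.c_[x,y].astype(np.float32),cv2.DIST_HUBER,0,.01,.01).ravel();print(vx,x.min()+248,x.max()+248,y.min()+168,y.max()+168)
```

```text
tab patch cols 206..226
164 189 213 222 214 180 163 177 208 221 207 170 171 192 208 182 134 112 113 123 125 126
165 203 219 225 223 219 216 218 222 223 205 170 181 189 186 148 119 115 118 124 127 128
166 215 222 224 226 224 226 225 225 224 215 192 193 187 175 140 122 118 117 123 127 125
167 218 225 226 225 226 219 205 210 222 223 218 206 185 182 173 157 126 116 119 124 127
168 222 225 224 223 223 203 158 162 194 200 199 190 177 192 213 196 139 116 115 123 126
169 224 223 218 204 195 179 133 123 134 137 133 133 147 183 218 204 145 115 113 123 125
170 219 201 182 151 139 132 114 102  99  89  81  84 107 161 209 212 170 126 110 118 125
171 205 157 130 119 115 109  94  85  77  76  81  95 105 139 194 220 207 161 122 114 124
172 199 140 113 116 115 106  88  87  96 109 124 137 134 128 174 216 217 176 128 117 122
173 201 145 123 117 115 116 120 129 140 154 165 168 156 131 155 198 203 159 126 117 120
174 210 178 156 130 121 135 155 164 168 172 173 173 162 137 140 183 199 178 155 123 116
175 222 218 204 166 133 140 163 169 171 173 172 171 167 149 145 176 201 215 195 142 116
176 224 224 222 206 178 171 171 170 171 173 174 175 178 177 172 174 192 218 213 181 152
177 223 223 225 223 219 213 197 177 172 177 184 190 201 209 203 187 183 205 221 219 196
178 223 224 225 225 225 224 216 196 190 198 208 216 222 224 223 207 179 189 218 224 215
179 221 222 224 224 224 224 221 217 217 220 224 224 224 226 226 207 169 176 203 219 222
180 209 218 222 223 224 225 225 223 226 225 225 225 219 218 222 206 169 179 187 204 219
181 183 196 211 216 223 224 225 225 225 225 224 216 195 190 219 214 196 201 190 185 203
182 156 167 181 198 210 218 221 224 225 225 218 193 158 175 217 224 220 221 210 190 187
183 151 150 158 171 181 198 209 217 221 223 215 191 181 202 223 226 226 225 223 208 193
line 29 257.58620689655174 180.24137931034483
[ 0.48425668  0.874926    9.586206   12.241379  ] 254 262 173 187
```

Run:
```python
from h import *
import pickle
c=pickle.load(open('w9.pkl','rb'));im=c['img'].astype(int);h=im[...,0]-im[...,2]
m=np.zeros(im.shape[:2],np.uint8);g=im.sum(2)//3
m[125:192,215:282]=((h>2)&(g<150))[125:192,215:282]
m=cv2.morphologyEx(m,cv2.MORPH_OPEN,np.ones((3,3),np.uint8))
cs=max(cv2.findContours(m,cv2.RETR_EXTERNAL,2)[0],key=cv2.contourArea);hu=cv2.convexHull(cs);e=cv2.fitEllipse(hu);print(e)
print('disc',plane(c,*e[0],.048),'manual',plane(c,249,160.5,.048))
tab=plane(c,215.5,174.9,.053);l0=plane(c,257.586,180.24,.07);l1=plane(c,257.586+4.84,180.24+8.75,.07)
print('tab',tab,'line',l0,l1)
d=(l1-l0)[:2];d/=np.linalg.norm(d);print('bar yaw',np.degrees(np.arctan2(d[1],d[0])))
for ax in (np.array([.6295,.052]),plane(c,249,160.5,.048)[:2]):
    q=l0[:2]-ax;print('axis',ax,'perp off of line mm',1000*(q[0]*d[1]-q[1]*d[0]),'along',1000*q@d,'tab yaw',np.degrees(np.arctan2(*(tab[:2]-ax)[::-1])),'r',np.linalg.norm(tab[:2]-ax))
s=ctrl.read_state();print('tool y yaw',np.degrees(np.arctan2(s['tool_rot'][1,1],s['tool_rot'][0,1])))
```

```text
((250.13987731933594, 161.85635375976562), (52.382240295410156, 53.00640106201172), 105.89579010009766)
disc [0.63043373 0.05278096 0.048     ] manual [0.62917053 0.05131622 0.048     ]
tab [0.64971733 0.01826643 0.053     ] line [0.64322918 0.06258635 0.07      ] [0.65166782 0.06921069 0.07      ]
bar yaw 38.1319528105435
axis [0.6295 0.052 ] perp off of line mm 0.15029916541141677 along 17.33604919115183 tab yaw -59.06474609588879 r 0.03932803342886247
axis [0.62917053 0.05131622] perp off of line mm -0.18411672058497516 along 18.017422590972675 tab yaw -58.13110833370898 r 0.03891605886607535
tool y yaw 99.75089713531705
```

The dial axis is at (0.6297, 0.0521), the bar's yaw is 38.1° and the tab's about −58.7°, so it needs about 97° clockwise. I align the fingers across the bar first, preclosed to about 30 mm.

apply_moves:
  steps:
    - [1, 2, 20, -7]
    - [1, 2, 50, -14]
    - [1, 2, 80, -21]
    - [1, 2, 110, -28]
    - [1, 2, 140, -28.4]
    - [1, 2, 160, -28.4]
    - [1, 2, 175, -28.4]
    - [1, 2, 187, -28.4]
    - [1, 2, 195, -28.4]
    - [1, 2, 199, -28.4]
    - [1, 2, 199, -28.4]
    - [1, 2, 199, -28.4]
  grip: 0.65

```text
clock: 51.15
tcp_pos: [0.6304, 0.0531, 0.0547]
tool_rot: [[-0.785, -0.619, 0.002], [-0.619, 0.785, -0.0], [-0.001, -0.001, -1.0]]
ft_force: [0.1, 0.2, 0.9]
width: 0.351
grip_force: 0.0
```

```bash
python3 st.py
```

```text
51.15 [0.6304 0.0531 0.0547] w 29.8 0.0 [0.1 0.2 0.9] [ 0.01 -0.01  0.  ] q [-0.03  0.23  1.72 -0.    1.18 -2.27]
```

apply_moves:
  steps:
    - [0, 0, 0, 0]
    - [0, 0, 0, 0]
    - [0, 0, 0, 0]
    - [0, 0, 0, 0]
    - [0, 0, 0, 0]
    - [0, 0, 0, 0]
    - [0, 0, 0, 0]
  grip: 1
  grip_force: 25

```text
clock: 51.73
tcp_pos: [0.6307, 0.053, 0.0551]
tool_rot: [[-0.785, -0.619, 0.003], [-0.619, 0.785, -0.0], [-0.002, -0.002, -1.0]]
ft_force: [0.4, -1.1, 6.1]
width: 0.133
grip_force: 30.5
```

The bar is gripped (11.3 mm opening). Turning clockwise 97°.

apply_moves:
  steps:
    - [0, 0, 0, 4]
    - [0, 0, 0, 10]
    - [0, 0, 0, 17]
    - [0, 0, 0, 24]
    - [0, 0, 0, 31]
    - [0, 0, 0, 38]
    - [0, 0, 0, 45]
    - [0, 0, 0, 52]
    - [0, 0, 0, 59]
    - [0, 0, 0, 66]
    - [0, 0, 0, 73]
    - [0, 0, 0, 80]
    - [0, 0, 0, 86]
    - [0, 0, 0, 91]
    - [0, 0, 0, 95]
    - [0, 0, 0, 97]
    - [0, 0, 0, 97]
    - [0, 0, 0, 97]

```text
clock: 53.23
tcp_pos: [0.6311, 0.0546, 0.0551]
tool_rot: [[-0.52, 0.854, 0.004], [0.854, 0.52, 0.003], [0.0, 0.005, -1.0]]
ft_force: [2.8, 3.8, 5.2]
width: 0.13
grip_force: 30.5
```

apply_moves:
  steps:
    - [0, 0, 0, 0]
    - [0, 0, 0, 0]
    - [0, 0, 0, 0]
    - [0, 0, 0, 0]
    - [0, 0, 0, 0]
    - [0, 0, -10, 0]
    - [0, 0, -30, 0]
    - [0, 0, -60, 0]
    - [0, 0, -95, 0]
    - [0, 0, -130, 0]
    - [0, 0, -165, 0]
    - [0, 0, -190, 0]
    - [0, 0, -200, 0]
    - [0, 0, -200, 0]
    - [0, 0, -200, 0]
  grip: 0.65

```text
clock: 54.48
tcp_pos: [0.6292, 0.0532, 0.253]
tool_rot: [[-0.519, 0.855, -0.0], [0.855, 0.519, 0.0], [0.0, -0.0, -1.0]]
ft_force: [-1.0, 0.5, 0.2]
width: 0.35
grip_force: 0.0
```

```bash
python3 st.py;  python3 - <<'E'
from h import *
import pickle
c=cam('wrist','w10');t=cam('top','t10');sc=cam('scene');pickle.dump((c,t,sc),open('w10.pkl','wb'))
g=c['img'].astype(int).sum(2)//3
print('axis.048',proj(c,[.63,.0525,.048]),'tabtop',proj(c,[.6497,.0183,.053]),'ptr exp',proj(c,[.63+.03*.52,.0525-.03*.854,.07]))
u,v=proj(c,[.63,.0525,.06]).astype(int)
s=cv2.resize(g[v-54:v+54,u-54:u+54].astype(np.uint8),(54,36),interpolation=cv2.INTER_AREA);print(u-54,v-54)
for r in s: print(''.join('@%#*+=-. '[min(8,int(x)//28)] for x in r))
E
```

```text
54.4833 [0.6292 0.0532 0.253 ] w 29.7 0.0 [-1.   0.5  0.2] [-0.02 -0.02  0.04] q [-0.03  0.06  1.57 -0.    1.51 -0.58]
axis.048 [247.97734965 162.29455871] tabtop [247.1801776  198.35282872] ptr exp [248.06681078 195.15054196]
193 110
===================----==-.      .--------------------
========================.          .------------------
======================..            .-----------------
---=================-.  .            .----------------
---================.    .         ..   -=-------------
----====-========-.      .......        .-------------
======----====+-.    ...-..-..-.--..     .-=----------
==---------===-.  ..--           ......    -=-------=-
----------==-.   .... ..-===+===--.  ....  --=========
======--==-.   ...  .=++++++++++++=-.  .-.   .-=======
=========..   .-  .-++++++*****++++++=. ...   .-======
=======-.    ..  .=++++++#++++++++++++=. .-.    -=-===
====+=.  .  .-  .+++++++##+++++++++++++=. .-     .-===
====-.   .. .. .++++++++##++++++++++++++=. ..     .-==
==-.        -. -+++++++*##+++++++++++++++- .-. ..   -=
=-.        .. .=+++++++*##++++++++++++++
[... 414 characters left out ...]
.-.=+++++*##++%*+++++++=-..-.  .-=======
=======+*##*+-..-..=+++*##++%*++++++-....  .-=========
========+*###*+. ..-===+##++%*+++=-...-...-===========
=========++*###+-  ....++***%*=-...... .-+============
===========+*###*=.   .+***##+.....  ..===============
=============*###*+.  ..=++==.  .   .-================
==============+*###*-.. .+=--  .-..-==================
===============+*###*=. .+=-.   .-====================
=================+###*+-....  .-======================
===================*###*=.  ..========================
====================+*##*+-.-=========================
======================***+============================
======================================================
```

Run:
```python
from h import *
import pickle
c,t,sc=pickle.load(open('w10.pkl','rb'));g=c['img'].astype(int).sum(2)//3
print('cols 236..260')
for v in range(176,206): print(v,' '.join('%3d'%x for x in g[v,236:261]))
print(proj(c,[.63,.0525,.07]))
```

```text
cols 236..260
176 129 128 121 101  86  70  64  63  79 109 128 128 109  57  37  82 121 130 124 115 112 125 127 130 129
177 129 128 128 117  97  71  67  64  78 109 126 126 107  57  42  85 123 129 123 114 114 126 129 129 129
178 128 128 127 118  86  69  63  64  78 109 126 128 107  57  43  85 125 129 122 114 114 125 127 129 128
179 129 129 129 117  92  71  65  64  78 112 125 127 110  58  41  86 122 130 124 115 112 126 129 128 128
180 129 129 129 121  99  73  63  65  78 109 126 126 107  56  43  85 123 130 123 114 114 124 129 130 129
181 128 128 126 113  86  68  64  63  78 111 126 128 107  55  41  86 122 129 124 115 116 124 129 128 128
182 129 128 123 105  78  68  65  64  77 108 125 127 109  55  39  87 124 128 124 115 114 127 128 127 128
183 127 129 120 103  85  69  66  62  77 110 126 126 107  58  46  85 124 128 125 115 113 125 130 128 128
184 127 127 127 118  98  72  65  63  76 108 124 128 109  58  41  85 122 130 125 114 114 125 127 128 126
185 128 129 125 119  96  74  62  64  77 109 127 126 108  57  41  86 123 129 124 116 113 124 128 128 131
186 168 163 138 128 110  80  68  66  78 110 12
[... 1361 characters left out ...]
 184 205 226 229 228 229 228 221 200 202 221 218
200 194 219 227 229 229 228 208 145 134 159 175 175 176 182 205 225 228 228 228 228 228 224 221 215 197
201 161 196 220 227 227 227 206 144 131 153 165 167 171 188 209 226 229 228 228 229 227 223 213 191 171
202 127 162 197 220 228 227 209 150 129 139 153 159 176 203 220 227 228 229 229 227 222 210 188 165 155
203  98 128 164 200 220 227 217 181 161 154 170 180 198 222 228 228 228 228 227 221 207 185 162 149 155
204  85  99 127 166 201 221 224 221 211 199 218 221 224 227 228 228 227 226 218 202 181 162 149 155 159
205  83  85  99 130 166 199 222 227 227 225 228 229 229 229 228 227 225 215 196 176 161 154 154 158 158
[248.01425872 167.16812428]
```

The pointer's line is at u≈249.7 and the tab's centre at u≈247.4, so the pointer is about 2 mm (3°) short. I re-grip and turn 3.5° more, recentred by 2 mm.

apply_moves:
  steps:
    - [0, 2, 30, 0]
    - [0, 2, 65, 0]
    - [0, 2, 100, 0]
    - [0, 2, 135, 0]
    - [0, 2, 165, 0]
    - [0, 2, 185, 0]
    - [0, 2, 195, 0]
    - [0, 2, 199, 0]
    - [0, 2, 199, 0]
    - [0, 2, 199, 0]

```text
clock: 55.47
tcp_pos: [0.632, 0.0542, 0.0556]
tool_rot: [[-0.519, 0.855, 0.002], [0.855, 0.519, -0.0], [-0.001, 0.001, -1.0]]
ft_force: [0.2, -0.5, 1.1]
width: 0.348
grip_force: 0.0
```

apply_moves:
  steps:
    - [0, 0, 0, 0]
    - [0, 0, 0, 0]
    - [0, 0, 0, 0]
    - [0, 0, 0, 0]
    - [0, 0, 0, 0]
    - [0, 0, 0, 0]
    - [0, 0, 0, 0]
    - [0, 0, 0, 1.5]
    - [0, 0, 0, 3]
    - [0, 0, 0, 3.5]
    - [0, 0, 0, 3.5]
    - [0, 0, 0, 3.5]
  grip: 1
  grip_force: 25

```text
clock: 56.47
tcp_pos: [0.6319, 0.0537, 0.0568]
tool_rot: [[-0.466, 0.885, 0.001], [0.885, 0.466, -0.001], [-0.002, 0.001, -1.0]]
ft_force: [-3.7, -1.5, 6.2]
width: 0.125
grip_force: 29.3
```

apply_moves:
  steps:
    - [0, 0, 0, 0]
    - [0, 0, 0, 0]
    - [0, 0, 0, 0]
    - [0, 0, 0, 0]
    - [0, 0, 0, 0]
    - [0, 0, -10, 0]
    - [0, 0, -30, 0]
    - [0, 0, -60, 0]
    - [0, 0, -95, 0]
    - [0, 0, -130, 0]
    - [0, 0, -165, 0]
    - [0, 0, -190, 0]
    - [0, 0, -200, 0]
    - [0, 0, -200, 0]
    - [0, 0, -200, 0]
  grip: 0.65

```text
clock: 57.72
tcp_pos: [0.6309, 0.0543, 0.254]
tool_rot: [[-0.466, 0.885, -0.0], [0.885, 0.466, 0.0], [0.0, -0.0, -1.0]]
ft_force: [-0.0, -0.2, -0.5]
width: 0.349
grip_force: 0.0
```

```bash
python3 st.py;  python3 - <<'E'
from h import *
import pickle
c=cam('wrist','w11');t=cam('top','t11');pickle.dump((c,t),open('w11.pkl','wb'))
g=c['img'].astype(int).sum(2)//3
y,x=np.nonzero(g[165:195,238:262]<58);print('line',x.mean()+238,y.mean()+165,cv2.fitLine(np.c_[x,y].astype(np.float32),cv2.DIST_HUBER,0,.01,.01).ravel()[:2])
for v in range(196,204): print(v,' '.join('%3d'%q for q in g[v,236:261]))
# lid knob in top view, loose-object check vs. the first top picture outside the arm
D=pickle.load(open('D0.pkl','rb'))['top']
def knob(tt):
    i=tt['img'].astype(int)
    m=np.zeros(i.shape[:2],np.uint8);m[215:255,130:180]=((i[...,2]-i[...,0])>25)[215:255,130:180]
    n,l,st,ce=cv2.connectedComponentsWithStats(m);j=1+st[1:,4].argmax();return ce[j],st[j,4]
k=knob(t);print('knob',k,plane(t,*k[0],.081))
E
```

```text
57.7167 [0.6309 0.0543 0.254 ] w 29.7 0.0 [-0.  -0.2 -0.5] [ 0.04 -0.    0.03] q [-0.03  0.06  1.57  0.    1.51 -0.52]
line 247.5142857142857 181.74285714285713 [ 0.04658117 -0.9989145 ]
196 227 200 136 168 221 222 195 141 125 147 168 175 172 174 190 219 227 228 227 227 220 192 177 218 227
197 226 202 161 196 226 223 192 141 126 148 173 176 176 177 192 219 226 228 227 228 224 204 177 213 227
198 222 212 196 219 226 218 189 156 133 147 172 177 176 177 191 219 226 227 228 227 227 219 206 215 220
199 211 221 222 228 228 226 214 178 139 147 171 176 175 179 194 218 226 227 228 227 227 227 223 220 209
200 185 211 223 227 227 228 219 179 137 143 168 172 173 174 191 218 227 227 228 227 228 227 222 209 186
201 150 182 209 223 227 227 224 199 143 138 161 165 165 176 197 218 227 227 227 227 227 221 207 187 164
202 111 148 182 208 221 227 227 207 151 134 155 170 169 191 214 224 226 227 228 226 221 207 184 162 150
203  86 108 145 178 206 222 226 214 181 163 172 199 202 219 225 227 227 227 226 220 204 182 159 149 153
knob (array([148.16428571, 232.63571429]), np.int32(140)) [0.46155806 0.31349601 0.081     ]
```

The pointer's line (u=247.5) now coincides with the tab (u≈247.5). The lid is centred on the trivet and the gripper is clear.

```bash
python3 -c "
from station import ctrl
print(ctrl.hand_in())"
```

```text
the job is handed in; nothing more can be done
None
```

I handed the job in at about 58 s, with no verdict returned: the lid lies knob up on the trivet, both steel shakers present are in the jar, and the dial's pointer lines up with the tab to within what the camera can resolve.

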